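Turn a shoe heel over and load it into the heel press nest

ROBOT

A 6-joint arm with a two-finger parallel gripper is mounted at the origin on the work surface. World frame = base frame: x ahead of the robot, y to its left, z up, the work surface at z = 0. Lengths are in m, angles in rad, forces in N, time in s.
With the tool pointing down it reaches from about 0.375 to 0.9 m from the base axis. Payload 3.1 kg.
Tool frame: the origin (TCP) lies on the centre line of the jaws, within the pads' length; the fingertips stand 8 mm ahead of it and the grasp point (between the pads) lies 11 mm behind it; z points along the fingers, y is the line along which they close (so a half turn about z gives the same grasp; the last joint's range is limited). The gripper opens to 87 mm and grips with 3 to 60 N. Pads are 19 mm wide; open, the fingers measure 117 mm over their backs; the gripper's body (75 mm by 190 mm) begins 51 mm behind the grasp point.
Start: joints at [-1.407, 0.527, 1.433, -0, 1.181, -0.178], TCP at [0.21, -0.589, 0.2] pointing down, gripper open.
Joint ranges: [-3.08, 3.08], [-0.75, 2.2], [0.22, 2.44], [-1.43, 4.57], [0, 2.65], [-2.85, 2.85]. Speed limits (rad/s): [2.79, 2.79, 3.14, 3.14, 3.14, 3.14].

INTERFACE

Orientations are given as a unit quaternion [x, y, z, w].
In Python, from rig import robot gives the robot as it stands. The module is installed in compiled form; this text tells all that it offers.
- The arm moves only by the tool send_rows, never from a script. Its argument "increments" is one flat list of numbers, 7 for each row, row after row: the turn, a rotation vector about the world's x, y, z in rad, then the shift along the world's x, y, z in cm, then the opening, from 0 (shut) to 1 (fully open). A call has 1 to 20 rows; each row shifts and turns the commanded pose from where the row before left it; what a row does not reach is not made up. A row lasts 1/12 s, in which the tool goes at most 41.7 mm and 7.16 degrees, less where a joint would pass 70% of its speed; a pose out of reach is approached as far as the arm can. A call is refused whole if a number of a shift passes 4.17 or a number of a turn 0.125, either way. A call with a gripper value outside its range is refused whole. The fingers move at their own pace and stop on an object; "newtons" is the grip in N (left out, the last holds). Time passes only in rows, so rows that do not move let the fingers close. It gives the time, the measured TCP pose, the force, the opening and the grip force at its end, in the units of the state.
- robot.get_obs(): the state, without advancing time (a new reading comes with each control period).
- robot.camera(name): name is "scene" or "top"; returns a dict with "image" (420x560x3 uint8, red, green, blue), "range_z" (420x560 float32, m along the optical axis (not along the pixel's ray), 0 where there is no reading), "fx", "fy", "cx", "cy" (pixels), "dist_coeffs" ([k1, k2, p1, p2, k3] as OpenCV has them; the pictures are not rectified), "R" (3x3) and "t" (3): a world point X has camera coordinates R X + t. Camera axes: x right, y down, z forward; pixel columns grow to the right and rows downward; lengths in m; the calibration is good to about 2 mm. A picture is of the moment at which its call begins.
- robot.hand_in(): hands the job in; it is judged then, once.
The state is a dict: "time": time; "q": joint angles; "joint_velocities": joint speeds; "joint_torque": joint torques, N m; "position": TCP position; "tool_rot": TCP orientation; "ft_force": force on the tool from outside, world axes, zero at the start; "moment": the same for the moment, N m; "grip_width": finger opening in m; "grip_force": force on a finger pad.
Only numpy, scipy, OpenCV 4.12 (cv2) and the standard library are available. Lean on these libraries where they do the work, as an engineer would, in place of code of your own. Each camera call takes 0.05 s, during which the arm holds its last target. There are 200 camera calls.

TASK

The wooden shoe heel lies on the bench with its rubber face up. Turn it over so that the dished face is up, lay it flat on the plate of the metal nest in front of the guides, then push it, round back first, between the converging guides until it is fully home against the stop. Leave the shoe last, the hammer and the tape roll where they are.

Things in the scene. Friction and masses are not known exactly. Their poses are not given: they have to be found in the camera images.
- heel_mid (a point): Centre of the loose D-shaped wooden heel block: 84 mm long (x), 58 mm wide (y), 28 mm thick (z), 0.13 kg. +x to the round back, -x to the flat front end (square, at x = -42 mm; the heel can stand on it). Flat parallel sides from x = -42 to +13 mm: grip here. +z leaves the flat black rubber face (up at the start, down at the end); the -z face has a 5 mm deep dish in a 7 mm rim.
- heel_back (a point): Tip of the heel's round back (half circle of 29 mm radius), at half thickness: 42 mm along the heel's +x from heel_mid; same axes.
- nest: Metal nest screwed to the bench: steel plate 190 (x) by 136 (y) mm, 8 mm thick, with aluminium guides 24 mm high on it. Origin at the centre of the plate's underside, z up, +x the push direction into the nest. Bare plate from x = -95 to 0; then the guides, a mouth about 100 mm wide converging to a straight throat 62 mm wide from x = 33 mm to the stop.
- nest_stop (a point): Middle of the stop's face, which closes the throat: nest x = 75 mm, y = 0, 22 mm above the bench; axes of the nest. The heel's round back touches it here when home.
- nest_home (a point): Where the heel's centre is when home: nest x = 33 mm, y = 0, 22 mm above the bench; axes of the nest. The heel's flat front end is then at nest x = -9 mm, just outside the mouth.
- last: Bystander: shoe last (foot-shaped block, cream coloured) about 220 mm long, about 140 mm high, standing on its sole near the left edge of the work; origin under its middle, x to the toe.
- hammer: Bystander: hammer 250 mm long lying to the right of the work; origin under its middle.
- tape: Bystander: roll of paper tape, 100 mm across and 25 mm high, lying flat beyond the work; origin at the centre of its underside.
Mind the look-alikes: they are no part of the job. Of the things that look like the part that bears heel_mid, the middle-sized one is meant.

How it is judged:
On the way:
1. the heel lies flat on the nest's plate, dished face up, its round back still at least 10 mm short of the stop (angle between heel_mid's own z axis and vertical above 2.95 rad and z of heel_mid in the frame of nest between 0.018 and 0.026 m and x of heel_back in the frame of nest between -0.07 and 0.065 m and y of heel_mid in the frame of nest between -0.06 and 0.06 m), for 0.2 s.
At the end, for the whole second after the job is handed in: The heel lies flat on the nest's plate, dished face up (within 7 degrees of level), round back within 5 mm of the stop, centre within 6 mm of the throat's middle line, in line with the throat within 8 degrees, released and at rest (angle between heel_mid's own z axis and vertical above 3.02 rad and x of heel_back in the frame of nest above 0.07 m and y of heel_mid in the frame of nest between -0.006 and 0.006 m and angle between the x axis of heel_mid and the x axis of nest, either way round below 0.14 rad and z of heel_mid in the frame of nest between 0.018 and 0.026 m and linear speed of heel below 0.01 m/s); the robot touches nothing.
It fails at once if the shoe last is moved more than 30 mm (distance of last from where it was at the start of the episode above 0.03 m).
It fails at once if the hammer is moved more than 30 mm (distance of hammer from where it was at the start of the episode above 0.03 m).
It fails at once if the tape roll is moved more than 30 mm (distance of tape from where it was at the start of the episode above 0.03 m).
It also fails if it takes over 72 s, if anything falls off the work surface, if the arm or the gripper's body presses on something with over 40 N, if the wrist force passes 120 N, or if a joint passes its speed limit or range.

## Working session

There is one attempt and no reset: what is moved stays moved. The work goes in short steps, Python scripts to look and compute and a tool call to move; the robot and the scene stay as the last step left them, time stands still between calls to the robot, and variables do not carry over. Pictures are saved under pics/ and viewed, at most 10 in all, crops included, and the job is handed in when it is done.

Besides the shell and the picture viewer there is one more tool, called after "Call:" as name(argument=value, ...) on one line, values as JSON. send_rows: Moves the arm, as the interface text tells. Its arguments: {"type":"object","properties":{"increments":{"type":"array"},"newtons":{"type":"number"}},"required":["increments"]}

```bash
mkdir -p pics; cat > h.py <<'E'
import numpy as np, cv2, pickle
from rig import robot
def snap(name, tag):
    c=robot.camera(name); pickle.dump(c,open(f'pics/{tag}.pkl','wb'))
    cv2.imwrite(f'pics/{tag}.png',c['image'][:,:,::-1]); return c
def load(tag): return pickle.load(open(f'pics/{tag}.pkl','rb'))
def K(c): return np.array([[c['fx'],0,c['cx']],[0,c['fy'],c['cy']],[0,0,1.]])
def rays(c,px):
    u=cv2.undistortPoints(np.array(px,float).reshape(-1,1,2),K(c),np.array(c['dist_coeffs'],float)).reshape(-1,2)
    d=np.c_[u,np.ones(len(u))]@np.array(c['R']); o=-np.array(c['R']).T@np.array(c['t']); return o,d
def onplane(c,px,z):
    o,d=rays(c,px); return o+d*((z-o[2])/d[:,2])[:,None]
def depthpt(c,px):
    o,d=rays(c,px); p=np.array(px,int).reshape(-1,2); z=c['range_z'][p[:,1],p[:,0]]; return o+d*z[:,None]
def cloud(c):
    h,w=c['range_z'].shape; uu,vv=np.meshgrid(np.arange(w),np.arange(h))
    P=depthpt(c,np.c_[uu.ravel(),vv.ravel()]).reshape(h,w,3); P[c['range_z']==0]=np.nan; return P
E
python3 - <<'E'
from h import *
a=snap('scene','s0');b=snap('top','t0')
for c in(a,b): print(c['fx'],c['cx'],c['cy'],-np.array(c['R']).T@c['t'],np.round(c['R'],2).tolist(),c['dist_coeffs'])
print(robot.get_obs())
E
```

```text
405.7882357376568 277.57562952760816 207.6240797420863 [ 1.14778905 -0.3922454   0.8834558 ] [[0.6, 0.8, 0.01], [0.64, -0.48, -0.6], [-0.47, 0.37, -0.8]] [0.01091225 0.         0.         0.         0.        ]
469.72318074051725 285.9569206729731 200.17043593379535 [0.52817567 0.0077071  1.60095484] [[0.02, -1.0, 0.0], [-1.0, -0.02, -0.08], [0.08, -0.0, -1.0]] [-0.09486433  0.          0.          0.          0.        ]
{'time': 0.1, 'q': array([-1.40650683e+00,  5.28396482e-01,  1.43377693e+00,  1.26184252e-05,
        1.18140351e+00, -1.78458635e-01]), 'joint_velocities': array([-0.00091127, -0.00027936, -0.00385387, -0.00018574, -0.00137338,
       -0.00152624]), 'joint_torque': array([-5.10397986e-04, -4.40985382e+01, -1.77150589e+01,  6.34156773e-02,
        5.34085685e-02, -3.59435217e-05]), 'position': array([ 0.20998625, -0.5879185 ,  0.19915435]), 'tool_rot': array([ 9.85351293e-01,  1.70533999e-01,  1.28631505e-05, -9.92066525e-04]), 'ft_force': array([ 0.35068266,  0.94254313, -0.62890668]), 'moment': array([-0.02084828,  0.01267052, -0.03149449]), 'grip_force': 0.0, 'grip_width': 0.0869988359722032}
```

View pics/s0.png

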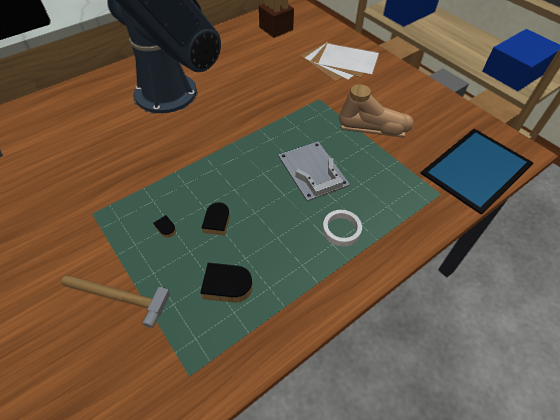

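View pics/t0.png

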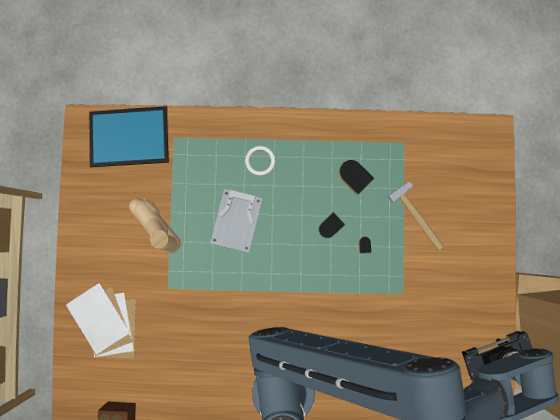

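```bash
cat > m.py <<'E'
from h import *
out={}
for tag,seeds in(('t0',[(356,176),(331,225),(365,245)]),('s0',[(227,282),(216,218),(165,226)])):
    c=load(tag); im=c['image'].astype(int); P=cloud(c)
    m=(im.max(2)<60).astype(np.uint8)
    n,l,st,ce=cv2.connectedComponentsWithStats(m)
    for s in seeds:
        k=l[s[1],s[0]]; mk=l==k
        z=np.nanmedian(P[mk][:,2]); 
        cn=max(cv2.findContours(mk.astype(np.uint8),0,cv2.CHAIN_APPROX_NONE)[0],key=len).reshape(-1,2)
        W=onplane(c,cn,z)[:,:2].astype(np.float32); r=cv2.minAreaRect(W*1000)
        # centroid vs rect center -> round direction opposite to centroid shift
        M=onplane(c,np.argwhere(mk)[:,::-1],z)[:,:2].mean(0)*1000
        print(tag,s,'z',z.round(4),'rect',np.round(r[0],1),np.round(r[1],1),round(r[2],1),'cent',M.round(1),'d',(M-r[0]).round(1))
# triangulate: centroid of the middle top face
c1,c2=load('t0'),load('s0')
t=load('t0');P=cloud(t);im=t['image'].astype(int)
# nest: grey within window
x0,y0,x1,y1=195,175,280,265
sub=im[y0:y1,x0:x1]; g=((sub.max(2)-sub.min(2))<25)&(sub.max(2)>90)
Z=P[y0:y1,x0:x1,2]; print('nest z pct',np.nanpercentile(Z[g],[5,25,50,75,90,97]))
pl=g.astype(np.uint8); n,l,st,ce=cv2.connectedComponentsWithStats(pl); k=1+st[1:,4].argmax()
cn=max(cv2.findContours((l==k).astype(np.uint8),0,cv2.CHAIN_APPROX_NONE)[0],key=len).reshape(-1,2)+[x0,y0]
W=onplane(t,cn,.008)[:,:2].astype(np.float32); r=cv2.minAreaRect(W*1000); print('nest rect',r, cv2.boxPoints(r).round(1).tolist())
A=cv2.resize(t['image'][150:270,190:390],None,fx=4,fy=4,interpolation=2)[:,:,::-1]
cv2.imwrite('pics/c1.png',A[:,:800])
A=cv2.resize(c2['image'][130:300,140:360],None,fx=3.5,fy=3.5,interpolation=2)[:,:,::-1]
cv2.imwrite('pics/c2.png',A)
E
python3 m.py
```

```text
t0 (356, 176) z 0.0378 rect [ 739.7 -223.2] [106.9  72.3] 45.9 cent [ 736.9 -226.1] d [-2.8 -2.9]
t0 (331, 225) z 0.0287 rect [ 562.7 -145.2] [54.4 78.4] 46.1 cent [ 565.4 -146.8] d [ 2.7 -1.6]
t0 (365, 245) z 0.019 rect [ 504.8 -265.3] [50.5 33.9] 0.8 cent [ 503.2 -264.4] d [-1.7  1. ]
s0 (227, 282) z 0.0379 rect [ 743.  -223.8] [111.6  81. ] 46.2 cent [ 741.4 -227.1] d [-1.6 -3.3]
s0 (216, 218) z 0.0288 rect [ 566.7 -144.8] [60.  88.5] 44.6 cent [ 569.2 -147.6] d [ 2.5 -2.8]
s0 (165, 226) z 0.019 rect [ 507.5 -264. ] [59.1 40. ] 3.9 cent [ 506.3 -264.4] d [-1.2 -0.5]
nest z pct [0.00157839 0.00608615 0.00914083 0.01282323 0.03030444 0.03519734]
nest rect ((578.6021728515625, 172.04124450683594), (139.77207946777344, 194.7193145751953), 77.14326477050781) [[468.1000061035156, 125.5999984741211], [658.0, 82.19999694824219], [689.0999755859375, 218.5], [499.20001220703125, 261.79998779296875]]
```

View pics/c1.png

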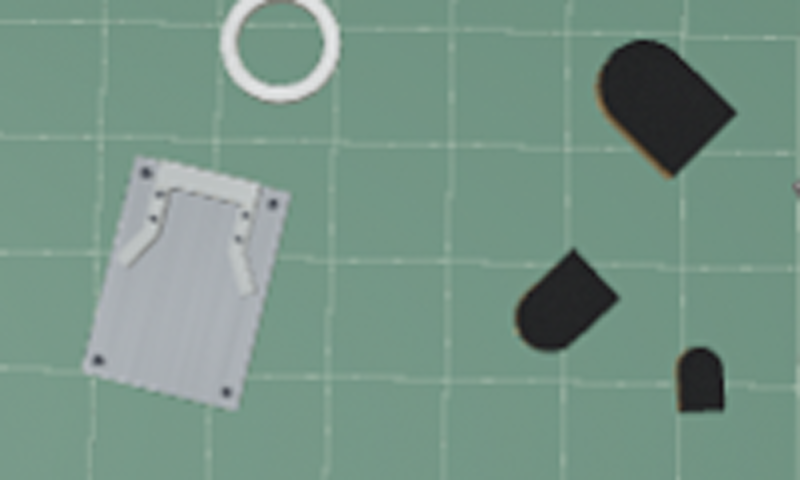

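View pics/c2.png

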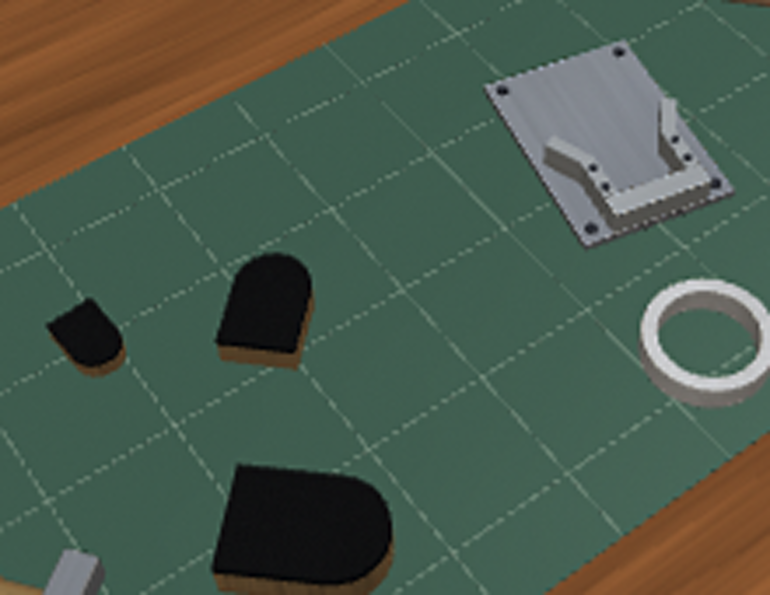

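The three black D-blocks in the top view are large at (356,176), about 107 mm long; middle at (331,225), about 80–88 mm; and small at (365,245), about 50 mm. The middle one fits 84×58×28, and the crop confirms it. It lies rubber up, with its round back to the lower left in the top view (heading about 135°). The nest is at top (237,220) with its stop end up (heading about −13°).

I'll move above the heel first and use the joint readings to identify the arm's geometry.

Call:
send_rows(increments=[0,0,0,2.5,3.2,0,1,0,0,0,2.5,3.2,0,1,0,0,0,2.5,3.2,0,1,0,0,0,2.5,3.2,0,1,0,0,0,2.5,3.2,0,1,0,0,0,2.5,3.2,0,1,0,0,0,2.5,3.2,0,1,0,0,0,2.5,3.2,0,1,0,0,0,2.5,3.2,0,1,0,0,0,2.5,3.2,0,1,0,0,0,2.5,3.2,0,1,0,0,0,2.5,3.2,0,1,0,0,0,2.5,3.2,0,1,0,0,0,2.5,3.2,0,1,0,0,0,0,0,0,1])

```text
time: 1.35
position: [0.5637, -0.1345, 0.1998]
tool_rot: [0.985, 0.174, 0.002, -0.001]
ft_force: [0.5, -0.2, 0.6]
grip_width: 0.0869
grip_force: 0.0
```

```bash
cat >> h.py <<'E'
def log():
    o=robot.get_obs(); print({k:np.round(o[k],3).tolist() for k in('time','q','position','tool_rot','ft_force','grip_width','grip_force')})
    open('log.txt','a').write(' '.join(map(str,[*o['q'],*o['position'],*o['tool_rot']]))+'\n')
E
python3 -c "from h import *; log()"
```

```text
{'time': 1.35, 'q': [-0.429, 0.465, 1.551, 0.004, 1.124, 0.791], 'position': [0.564, -0.135, 0.2], 'tool_rot': [0.985, 0.174, 0.002, -0.001], 'ft_force': [0.455, -0.222, 0.562], 'grip_width': 0.087, 'grip_force': 0.0}
```

Call:
send_rows(increments=[0.1,-0.05,-0.08,0,0,0,1,0.1,-0.05,-0.08,0,0,0,1,0.1,-0.05,-0.08,0,0,0,1,0.1,-0.05,-0.08,0,0,0,1,0,0,0,0,0,-2,1,0,0,0,0,0,0,1])

```text
time: 1.85
position: [0.5571, -0.1412, 0.177]
tool_rot: [0.979, 0.021, 0.117, -0.164]
ft_force: [-0.6, -0.0, -0.7]
grip_width: 0.087
grip_force: 0.0
```

```bash
python3 -c "from h import *; log(); snap('top','t1'); snap('scene','s1')"
```

```text
{'time': 1.85, 'q': [-0.678, 0.485, 1.687, 0.468, 1.054, 0.597], 'position': [0.557, -0.141, 0.177], 'tool_rot': [0.979, 0.021, 0.117, -0.164], 'ft_force': [-0.625, -0.012, -0.69], 'grip_width': 0.087, 'grip_force': 0.0}
```

```bash
echo "-1.40650683 .528396482 1.43377693 0 1.18140351 -.178458635 .20998625 -.5879185 .19915435 .985351293 .170533999 0 -.00099" >> log.txt
cat > kin.py <<'E'
import numpy as np
from scipy.spatial.transform import Rotation as R
from scipy.optimize import least_squares
D=np.loadtxt('log.txt',ndmin=2)
def fk(q,p,s4=1,s6=1,off=0):
    e0,d,h,a,ex,b,L=p
    r=R.from_euler('z',q[0]); x=r.apply([e0,d,h]); r=r*R.from_euler('y',q[1]); x=x+r.apply([0,0,a])
    r=r*R.from_euler('y',q[2]); x=x+r.apply([ex,0,b]); r=r*R.from_euler('z',s4*q[3])*R.from_euler('y',q[4])
    r=r*R.from_euler('z',s6*q[5]+off); return x+r.apply([0,0,L]),r
def fit():
    best=None
    for s4 in(1,-1):
     for s6 in(1,-1):
      for off in(0,np.pi/2,np.pi,-np.pi/2):
        e=[(fk(d[:6],[0]*7,s4,s6,off)[1].inv()*R.from_quat(d[9:])).magnitude() for d in D]
        if best is None or max(e)<best[0]: best=(max(e),s4,s6,off)
    S=best[1:]
    f=lambda p:np.r_[np.concatenate([fk(d[:6],p,*S)[0]-d[6:9] for d in D])*1000,(p[[0,4]])*5,(p[2]-.3)*2]
    s=least_squares(f,[0,.11,.3,.45,0,.43,.3]); return best,s.x,s.fun
B,P,res=fit(); S=B[1:]
QL=np.array([[-3.08,3.08],[-.75,2.2],[.22,2.44],[-1.43,4.57],[0,2.65],[-2.85,2.85]])
def ik(pos,rot,q0):
    f=lambda q:np.r_[(fk(q,P,*S)[0]-pos)*10,(fk(q,P,*S)[1].inv()*rot).as_rotvec()]
    s=least_squares(f,np.clip(q0,QL[:,0]+.001,QL[:,1]-.001),bounds=QL.T); return s.x,np.abs(s.fun).max()
def tool(heading,tilt,flip=0):
    """tool z pointing down, tilted by 'tilt' toward 'heading' (deg); y horizontal, perpendicular"""
    h=np.deg2rad(heading);t=np.deg2rad(tilt); z=np.array([np.sin(t)*np.cos(h),np.sin(t)*np.sin(h),-np.cos(t)])
    y=np.array([-np.sin(h),np.cos(h),0])*(-1 if flip else 1); return R.from_matrix(np.c_[np.cross(y,z),y,z])
if __name__=='__main__':
    print(B,P.round(4),res.round(2))
E
cat > plan.py <<'E'
from kin import *
g=lambda p,r:np.array(p)+r.apply([0,0,.011])  # tcp from grasp point
for nm,p,hd,ts in [('pick',(.565,-.145,.03),-45,(0,15,25,35,45)),('stand d1 +90',(.56,-.02,.05),90,(45,55,65,75)),('stand d1 -90',(.56,-.02,.05),-90,(45,55,65,75)),
   ('re d2 90',(.56,-.02,.04),90,(35,45,55)),('re d2 -90',(.56,-.02,.04),-90,(35,45,55)),('nest',(.51,.19,.03),167,(35,45,55)),('nest vert',(.51,.19,.03),167,(0,))]:
  for fl in(0,1):
    for t in ts:
      r=tool(hd,t,fl); best=None
      for q4 in(0,.8,-.8,2,3.1):
       for q6 in (-2,0,2):
        q,e=ik(g(p,r),r,[-.3,.5,1.6,q4,1.2,q6])
        if best is None or e+.0005*abs(q[3])<best[1]+.0005*abs(best[0][3]): best=(q,e)
      print(nm,'flip',fl,t,best[0].round(2),round(best[1],4))
E
python3 kin.py; python3 plan.py
```

```text
(1.5441513359926207e-05, 1, 1, 1.5707963267948966) [-1.000e-04  1.110e-01  2.739e-01  5.882e-01  1.140e-01  3.917e-01
  3.280e-01] [-0.01  0.    0.    0.01 -0.01 -0.01 -0.    0.    0.   -0.    0.57 -0.05]
pick flip 0 0 [-0.44  0.73  1.67 -0.    0.74 -1.23] 0.0
pick flip 0 15 [-0.39  0.7   1.85 -0.29  0.36 -0.92] 0.0
pick flip 0 25 [-0.34  0.71  1.96 -1.22  0.19  0.04] 0.0
pick flip 0 35 [-0.29  0.77  2.06  4.02  0.36  1.14] 0.0
pick flip 0 45 [-0.24  0.86  2.13  3.78  0.66  1.44] 0.0
pick flip 1 0 [-0.44  0.73  1.67  0.    0.74  1.91] 0.0
pick flip 1 15 [-0.39  0.7   1.85 -0.29  0.36  2.22] 0.0
pick flip 1 25 [-0.33  0.72  1.97 -1.43  0.2  -2.85] 0.0252
pick flip 1 35 [-0.29  0.77  2.06  4.02  0.36 -2.  ] 0.0
pick flip 1 45 [-0.24  0.86  2.13  3.78  0.66 -1.7 ] 0.0
stand d1 +90 flip 0 45 [-0.59  0.87  1.61  0.67  1.25  2.14] 0.0
stand d1 +90 flip 0 55 [-0.64  0.95  1.56  0.73  1.39  2.07] 0.0
stand d1 +90 flip 0 65 [-0.68  1.04  1.52  0.79  1.53  2.02] 0.0
stand d1 +90 flip 0 75 [-0.7   1.13  1.46  0.84  1.67  1.98] 0.0
stand d1 +90 flip 1 45 [-0.59  0.87  1.61  0.67  1.25 -1.  ] 0.0
[... 1193 characters left out ...]
3  0.85] 0.0
re d2 -90 flip 0 55 [ 0.22  0.96  1.61 -1.05  1.18  0.96] 0.0
re d2 -90 flip 1 35 [ 0.09  0.81  1.68 -0.82  0.9  -2.45] 0.0
re d2 -90 flip 1 45 [ 0.16  0.88  1.65 -0.95  1.03 -2.3 ] 0.0
re d2 -90 flip 1 55 [ 0.22  0.96  1.61 -1.05  1.18 -2.18] 0.0
nest flip 0 35 [0.06 0.92 1.35 0.16 1.46 1.79] 0.0
nest flip 0 45 [0.04 1.01 1.23 0.19 1.66 1.78] 0.0
nest flip 0 55 [0.03 1.1  1.12 0.22 1.86 1.78] 0.0
nest flip 1 35 [ 0.06  0.92  1.35  0.16  1.46 -1.36] 0.0
nest flip 1 45 [ 0.04  1.01  1.23  0.19  1.66 -1.36] 0.0
nest flip 1 55 [ 0.03  1.1   1.12  0.22  1.86 -1.36] 0.0
nest vert flip 0 0 [0.15 0.7  1.77 0.   0.67 1.95] 0.0
nest vert flip 1 0 [ 0.15  0.7   1.77 -0.    0.67 -1.19] 0.0
```

```bash
cat > go.py <<'E'
from kin import *
from rig import robot
def cur():
    o=robot.get_obs(); return o['position'],R.from_quat(o['tool_rot']),o['q']
def leg(start,pos,rot,n=None):
    p0,r0,q0=start; rv=(rot*r0.inv()).as_rotvec(); d=(np.array(pos)-p0)*100
    m=int(np.ceil(max(np.linalg.norm(rv)/.12,np.linalg.norm(d)/3.8,1))); n=n or m
    q=q0; lim=np.array([2.79,2.79,3.14,3.14,3.14,3.14])*.7/12; worst=0;emax=0
    for k in range(1,n+1):
        qn,e=ik(p0+d/100*k/n,R.from_rotvec(rv*k/n)*r0,q); worst=max(worst,(abs(qn-q)/lim).max()); emax=max(emax,e); q=qn
    print(f'n={n} (min {m}) turn',(rv/n).round(4),'shift',(d/n).round(2),'| q',q.round(2),'speed',round(worst,2),'ik',round(emax,4))
    return np.array(pos),rot,q
def G(gp,rot): return np.array(gp)+rot.apply([0,0,.011])
E
python3 - <<'E'
from go import *
r=tool(-44.7,15,0); g=np.array([.5636,-.1436,.0235]); back=-r.apply([0,0,.09])
s=cur(); s=leg(s,G(g+back,r),r); s=leg(s,G(g,r),r)
# lift & reorient to stand
s=leg(s,G(g+[0,0,.12],r),r)
r2=tool(90,75,1); st=np.array([.56,-.02,.045])
s=leg(s,G(st+[0,0,.1],r2),r2); s=leg(s,G(st,r2),r2)
E
```

```text
n=20 (min 20) turn [-0.0372 -0.0075  0.1136] shift [-0.05  0.06 -0.4 ] | q [-0.37  0.53  1.86 -0.21  0.52 -0.99] speed 0.44 ik 0.0
n=3 (min 3) turn [0. 0. 0.] shift [ 0.55 -0.55 -2.9 ] | q [-0.39  0.71  1.86 -0.3   0.35 -0.91] speed 0.37 ik 0.0
n=4 (min 4) turn [0. 0. 0.] shift [0. 0. 3.] | q [-0.39  0.49  1.79 -0.17  0.62 -1.05] speed 0.39 ik 0.0
n=15 (min 15) turn [ 0.0987  0.0412 -0.0412] shift [-0.04  0.91  0.06] | q [-0.7   0.97  1.5   0.85  1.75 -1.07] speed 0.7 ik 0.0
n=3 (min 3) turn [0. 0. 0.] shift [ 0.    0.   -3.33] | q [-0.7   1.14  1.46  0.84  1.67 -1.16] speed 0.34 ik 0.0
```

Call:
send_rows(increments=[-0.0372,-0.0075,0.1136,-0.05,0.06,-0.4,1,-0.0372,-0.0075,0.1136,-0.05,0.06,-0.4,1,-0.0372,-0.0075,0.1136,-0.05,0.06,-0.4,1,-0.0372,-0.0075,0.1136,-0.05,0.06,-0.4,1,-0.0372,-0.0075,0.1136,-0.05,0.06,-0.4,1,-0.0372,-0.0075,0.1136,-0.05,0.06,-0.4,1,-0.0372,-0.0075,0.1136,-0.05,0.06,-0.4,1,-0.0372,-0.0075,0.1136,-0.05,0.06,-0.4,1,-0.0372,-0.0075,0.1136,-0.05,0.06,-0.4,1,-0.0372,-0.0075,0.1136,-0.05,0.06,-0.4,1,-0.0372,-0.0075,0.1136,-0.05,0.06,-0.4,1,-0.0372,-0.0075,0.1136,-0.05,0.06,-0.4,1,-0.0372,-0.0075,0.1136,-0.05,0.06,-0.4,1,-0.0372,-0.0075,0.1136,-0.05,0.06,-0.4,1,-0.0372,-0.0075,0.1136,-0.05,0.06,-0.4,1,-0.0372,-0.0075,0.1136,-0.05,0.06,-0.4,1,-0.0372,-0.0075,0.1136,-0.05,0.06,-0.4,1,-0.0372,-0.0075,0.1136,-0.05,0.06,-0.4,1,-0.0372,-0.0075,0.1136,-0.05,0.06,-0.4,1,-0.0372,-0.0075,0.1136,-0.05,0.06,-0.4,1])

```text
time: 3.62
position: [0.5517, -0.1278, 0.1013]
tool_rot: [0.373, 0.919, -0.05, 0.122]
ft_force: [0.7, 0.3, -0.1]
grip_width: 0.0871
grip_force: 0.0
```

Call:
send_rows(increments=[0,0,0,0,0,0,1,0,0,0,0,0,0,1,0,0,0,0,0,0,1])

```text
time: 3.87
position: [0.5515, -0.1287, 0.1011]
tool_rot: [0.377, 0.917, -0.049, 0.121]
ft_force: [-0.1, -0.4, 0.6]
grip_width: 0.0874
grip_force: 0.0
```

```bash
python3 - <<'E'
from go import *
r=tool(-44.7,15,0); g=np.array([.5636,-.1436,.0235])
s=cur(); print(s, (r*s[1].inv()).as_rotvec()); s=leg(s,G(g,r),r,5)
from h import *
c=snap('scene','s2'); x0=160
cv2.imwrite('pics/c3.png',cv2.resize(c['image'][150:270,150:310],None,fx=4,fy=4,interpolation=2)[:,:,::-1])
E
```

```text
(array([ 0.55154816, -0.12865366,  0.10108914]), Rotation.from_matrix(array([[-0.68645857,  0.70313373,  0.18541196],
                            [ 0.67938358,  0.7110559 , -0.18121111],
                            [-0.2592539 ,  0.00157192, -0.96580792]])), array([-0.36602224,  0.53081496,  1.85575233, -0.20748218,  0.52275448,
       -0.98891872])) [-0.00080066  0.00142579 -0.00036551]
n=5 (min 3) turn [-0.0002  0.0003 -0.0001] shift [ 0.28 -0.34 -1.76] | q [-0.39  0.71  1.86 -0.3   0.35 -0.91] speed 0.22 ik 0.0
```

View pics/c3.png

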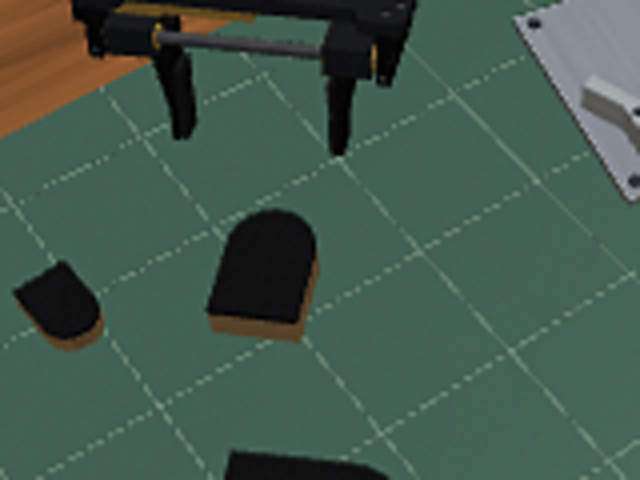

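The crop shows the open fingers at (180,130) and (340,150), lined up with the heel's sides; the heel itself is at (262,265). Next I descend and grip.

Call:
send_rows(increments=[0,0,0,0.28,-0.34,-1.76,1,0,0,0,0.28,-0.34,-1.76,1,0,0,0,0.28,-0.34,-1.76,1,0,0,0,0.28,-0.34,-1.76,1,0,0,0,0.28,-0.34,-1.76,1,0,0,0,0,0,0,1])

```text
time: 4.42
position: [0.564, -0.1463, 0.0096]
tool_rot: [0.377, 0.917, -0.049, 0.119]
ft_force: [0.4, -0.6, 0.3]
grip_width: 0.0867
grip_force: 0.0
```

Call:
send_rows(increments=[0,0,0,0,0,0,0,0,0,0,0,0,0,0,0,0,0,0,0,0,0,0,0,0,0,0,0,0,0,0,0,0,0,0,0,0,0,0,0,0,0,0,0,0,0,0,0,0,0], newtons=25)

```text
time: 5.0
position: [0.5643, -0.1456, 0.0125]
tool_rot: [0.376, 0.917, -0.049, 0.12]
ft_force: [0.1, 0.3, -0.2]
grip_width: 0.0482
grip_force: 0.0
```

Call:
send_rows(increments=[0,0,0,0,0,2.0,0,0,0,0,0,0,3,0,0,0,0,0,0,3,0,0,0,0,0,0,3,0,0,0,0,0,0,1.5,0,0,0,0,0,0,0,0])

```text
time: 5.5
position: [0.5668, -0.1465, 0.1415]
tool_rot: [0.376, 0.917, -0.049, 0.125]
ft_force: [0.9, 0.2, -0.1]
grip_width: 0.0082
grip_force: 0.0
```

```bash
python3 - <<'E'
from go import *
print(robot.get_obs()['grip_width'],robot.get_obs()['grip_force'],robot.get_obs()['ft_force'])
s=cur()
r2=tool(90,75,1); st=np.array([.56,-.02,.06])
s=leg(s,G(st+[0,0,.08],r2),r2); s=leg(s,G(st,r2),r2)
E
```

```text
0.008194019189812295 0.0 [ 0.89401096  0.19946229 -0.07455977]
n=15 (min 15) turn [ 0.099   0.0417 -0.041 ] shift [-0.05  0.91 -0.03] | q [-0.7   0.98  1.5   0.85  1.75 -1.07] speed 0.68 ik 0.0
n=3 (min 3) turn [0. 0. 0.] shift [ 0.    0.   -2.67] | q [-0.7   1.11  1.47  0.84  1.68 -1.15] speed 0.27 ik 0.0
```

The fingers closed past 58 mm without touching anything, so the grasp missed. I'll look again.

```bash
python3 - <<'E'
from h import *
c=snap('scene','s3'); t=snap('top','t3')
A=cv2.resize(c['image'][120:290,140:320],None,fx=3,fy=3,interpolation=2)[:,:,::-1]
B=cv2.resize(t['image'][170:270,290:390],None,fx=2.6,fy=2.6,interpolation=2)[:,:,::-1]
cv2.imwrite('pics/c4.png',np.hstack([A,np.vstack([B,np.zeros((A.shape[0]-B.shape[0],B.shape[1],3),np.uint8)])])[:600,:800])
E
```

```text
(no output)
```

View pics/c4.png

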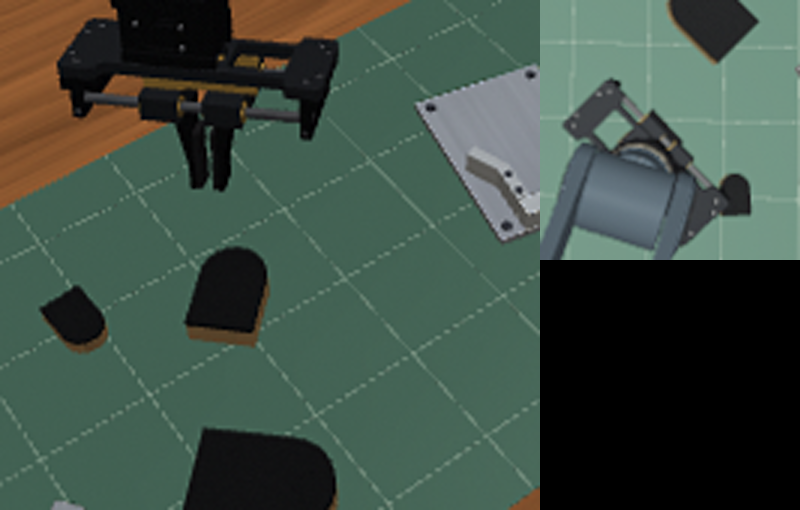

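```bash
python3 - <<'E'
from h import *
from scipy.spatial.transform import Rotation as R
def proj(c,X): return cv2.projectPoints(np.array(X,float).reshape(-1,1,3),cv2.Rodrigues(np.array(c['R']))[0],np.array(c['t'],float),K(c),np.array(c['dist_coeffs']))[0].reshape(-1,2).round(1).tolist()
o=robot.get_obs(); z=R.from_quat(o['tool_rot']).apply([0,0,1]); print(o['position'],z,o['grip_width'])
c=load('s3'); P=cloud(c)
print('tip proj',proj(c,[o['position']+.008*z,o['position']+.0*z]))
print('heel proj',proj(c,[[.565,-.145,.0288],[.565,-.145,.0]]))
print('heel pix pts',P[210:226:5,212], 'bench/tip',P[178:184,205:216:5].round(3).tolist())
m=(c['image'].max(2)<60); u=np.argwhere(m&(P[:,:,2]<.035)&(P[:,:,2]>.024)); 
l=[(v,w) for v,w in u if 195<w<235 and 198<v<240]; Q=np.array([P[a] for a in l]); print(len(Q),np.nanmean(Q,0),np.nanmin(Q,0),np.nanmax(Q,0))
E
```

```text
[ 0.56402657 -0.14553195  0.13744678] [ 0.18419294 -0.18102367 -0.96607629] 0.002983222092637528
tip proj [[210.3, 190.9], [210.1, 188.2]]
heel proj [[215.8, 215.0], [217.1, 221.4]]
heel pix pts [[ 0.54561668 -0.14445924  0.02929626]
 [ 0.55975645 -0.15309988  0.02986748]
 [ 0.5727504  -0.16122251  0.02912999]
 [ 0.58575408 -0.1693005   0.02873786]] bench/tip [[[0.565, -0.153, 0.181], [0.426, -0.081, 0.003], [0.573, -0.132, 0.173]], [[0.563, -0.153, 0.175], [0.429, -0.083, 0.003], [0.573, -0.133, 0.17]], [[0.562, -0.153, 0.171], [0.431, -0.084, 0.0], [0.574, -0.134, 0.168]], [[0.564, -0.154, 0.169], [0.436, -0.087, 0.003], [0.576, -0.135, 0.167]], [[0.43, -0.1, 0.002], [0.437, -0.088, -0.0], [0.447, -0.077, 0.001]], [[0.432, -0.102, 0.001], [0.443, -0.091, 0.004], [0.451, -0.08, 0.003]]]
578 [ 0.56876645 -0.1475495   0.02879732] [ 0.52640401 -0.19347418  0.02402656] [ 0.61375613 -0.10640346  0.03349355]
```

```bash
python3 - <<'E'
from h import *
from scipy.spatial.transform import Rotation as R
o=robot.get_obs()
poses={'s3':(o['position'],o['tool_rot']),'s2':((.5515,-.1287,.1011),(.377,.917,-.049,.121)),'s1':((.557,-.141,.177),(.979,.021,.117,-.164))}
for k,(p,q) in poses.items():
    c=load(k);P=cloud(c); r=R.from_quat(q); T=r.inv().apply(P.reshape(-1,3)-np.array(p))
    im=c['image'].reshape(-1,3).max(1)
    ok=(np.abs(T[:,0])<.035)&(np.abs(T[:,1])<.07)&(T[:,2]<.06)&(T[:,2]>-.12)&(P.reshape(-1,3)[:,2]>.04)&(im<70)
    U=T[ok]*1000; s=U[np.argsort(U[:,2])]
    print(k,len(U)); print(s[-14:].round(0).tolist())
    f=U[(U[:,2]>-50)]; print(' fingers x range',np.percentile(f[:,0],[2,50,98]).round(1),'y',np.percentile(f[:,1],[2,50,98]).round(1))
    # image bottom of the fingers
    A=c['image']; 
E
```

```text
s3 405
[[-14.0, -6.0, -29.0], [-14.0, 12.0, -29.0], [-17.0, -3.0, -29.0], [4.0, -2.0, -29.0], [-14.0, 10.0, -29.0], [-9.0, 16.0, -29.0], [4.0, 15.0, -28.0], [-16.0, -8.0, -28.0], [3.0, -1.0, -27.0], [-6.0, -2.0, -27.0], [-12.0, 7.0, -27.0], [-13.0, -2.0, -27.0], [-13.0, 14.0, -26.0], [-11.0, 12.0, -24.0]]
 fingers x range [-17.3 -13.4   4.8] y [-9.8 -1.2 16. ]
s2 453
[[-11.0, 46.0, -26.0], [-11.0, -50.0, -26.0], [-10.0, -43.0, -26.0], [-5.0, -42.0, -26.0], [4.0, -42.0, -26.0], [-2.0, 54.0, -24.0], [-11.0, 51.0, -24.0], [-12.0, -50.0, -24.0], [3.0, -42.0, -24.0], [-6.0, -42.0, -24.0], [-11.0, -48.0, -23.0], [-9.0, 48.0, -22.0], [-9.0, -46.0, -22.0], [-8.0, -44.0, -22.0]]
 fingers x range [-13.8  -9.9   8.5] y [-50.3 -41.5  54.5]
s1 461
[[16.0, 48.0, -28.0], [13.0, 47.0, -28.0], [13.0, 50.0, -28.0], [16.0, -51.0, -26.0], [12.0, -45.0, -26.0], [11.0, -49.0, -26.0], [16.0, 50.0, -26.0], [13.0, 45.0, -26.0], [12.0, -53.0, -25.0], [-3.0, -45.0, -25.0], [14.0, 44.0, -24.0], [-9.0, -45.0, -24.0], [11.0, -50.0, -24.0], [11.0, -47.0, -24.0]]
 fingers x range [-3.4 12.9 16.4] y [-53.4 -44.9  50.1]
```

The fingertips really sit at about tool z = −23 mm, not +8 mm. Two orientations agree on this, so that is why the jaws closed above the heel. From here I use a grasp point 42 mm behind the reported TCP and redo the grasp.

```bash
sed -i 's/return np.array(gp)+rot.apply(\[0,0,.011\])/return np.array(gp)+rot.apply([0,0,-.042])*-1 if False else np.array(gp)+rot.apply([0,0,.042])/' go.py; sed -i 's/return np.array(gp)+rot.apply(\[0,0,-.042\])\*-1 if False else /return /' go.py; tail -1 go.py
python3 - <<'E'
from go import *
r=tool(-44.7,15,0); g=np.array([.5645,-.1445,.026])
s=cur(); s=leg(s,G(g-r.apply([0,0,.06]),r),r,10);s=leg(s,G(g,r),r,4); print(s[0])
s=leg(s,G(g+[0,0,.12],r),r)
r2=tool(90,75,1); st=np.array([.56,-.02,.06])
s=leg(s,G(st+[0,0,.08],r2),r2); s=leg(s,G(st,r2),r2)
E
```

```text
def G(gp,rot): return np.array(gp)+rot.apply([0,0,.042])
n=10 (min 3) turn [-0.0001 -0.     -0.0002] shift [-0.03  0.04 -0.94] | q [-0.38  0.65  1.86 -0.26  0.4  -0.95] speed 0.13 ik 0.0
n=4 (min 2) turn [0. 0. 0.] shift [ 0.28 -0.27 -1.45] | q [-0.39  0.77  1.84 -0.33  0.3  -0.88] speed 0.18 ik 0.0
[ 0.57222667 -0.15214618 -0.01456888]
n=4 (min 4) turn [0. 0. 0.] shift [0. 0. 3.] | q [-0.39  0.55  1.79 -0.18  0.57 -1.04] speed 0.38 ik 0.0
n=15 (min 15) turn [ 0.0987  0.0412 -0.0412] shift [-0.08  1.15  0.16] | q [-0.66  0.98  1.54  0.88  1.7  -1.09] speed 0.75 ik 0.0
n=3 (min 3) turn [0. 0. 0.] shift [ 0.    0.   -2.67] | q [-0.66  1.12  1.51  0.87  1.64 -1.17] speed 0.28 ik 0.0
```

Call:
send_rows(increments=[0,0,0,0,0,0,1,0,0,0,0,0,0,1,0,0,0,0,0,0,1,0,0,0,0,0,0,1,0,0,0,0,0,0,1,0,0,0,0,0,0,1,0,0,0,-0.03,0.04,-0.94,1,0,0,0,-0.03,0.04,-0.94,1,0,0,0,-0.03,0.04,-0.94,1,0,0,0,-0.03,0.04,-0.94,1,0,0,0,-0.03,0.04,-0.94,1,0,0,0,-0.03,0.04,-0.94,1,0,0,0,-0.03,0.04,-0.94,1,0,0,0,-0.03,0.04,-0.94,1,0,0,0,-0.03,0.04,-0.94,1,0,0,0,-0.03,0.04,-0.94,1,0,0,0,0,0,0,1])

```text
time: 7.02
position: [0.5597, -0.1411, 0.0408]
tool_rot: [0.376, 0.918, -0.049, 0.118]
ft_force: [-0.4, -0.2, 0.5]
grip_width: 0.0873
grip_force: 0.0
```

Call:
send_rows(increments=[0,0,0,0.28,-0.27,-1.45,1,0,0,0,0.28,-0.27,-1.45,1,0,0,0,0.28,-0.27,-1.45,1,0,0,0,0.28,-0.27,-1.45,1,0,0,0,0,0,0,1])

```text
time: 7.43
position: [0.5718, -0.1526, -0.0171]
tool_rot: [0.376, 0.918, -0.049, 0.119]
ft_force: [-0.3, 0.7, 0.1]
grip_width: 0.0872
grip_force: 0.0
```

Call:
send_rows(increments=[0,0,0,0,0,0,0,0,0,0,0,0,0,0,0,0,0,0,0,0,0,0,0,0,0,0,0,0,0,0,0,0,0,0,0,0,0,0,0,0,0,0,0,0,0,0,0,0,0,0,0,0,0,0,0,0,0,0,0,0,0,0,0], newtons=25)

```text
time: 8.18
position: [0.5725, -0.1525, -0.0142]
tool_rot: [0.376, 0.917, -0.049, 0.121]
ft_force: [-0.9, 1.0, 5.6]
grip_width: 0.0581
grip_force: 25.0
```

Call:
send_rows(increments=[0,0,0,0,0,1.5,0,0,0,0,0,0,3,0,0,0,0,0,0,3,0,0,0,0,0,0,3,0,0,0,0,0,0,1.5,0,0,0,0,0,0,0,0], newtons=35)

```text
time: 8.68
position: [0.5748, -0.1532, 0.1089]
tool_rot: [0.376, 0.917, -0.049, 0.124]
ft_force: [-0.0, -0.4, -1.7]
grip_width: 0.0574
grip_force: 35.0
```

Call:
send_rows(increments=[0.0925,0.0386,-0.0386,-0.07,1.08,0.15,0,0.0925,0.0386,-0.0386,-0.07,1.08,0.15,0,0.0925,0.0386,-0.0386,-0.07,1.08,0.15,0,0.0925,0.0386,-0.0386,-0.07,1.08,0.15,0,0.0925,0.0386,-0.0386,-0.07,1.08,0.15,0,0.0925,0.0386,-0.0386,-0.07,1.08,0.15,0,0.0925,0.0386,-0.0386,-0.07,1.08,0.15,0,0.0925,0.0386,-0.0386,-0.07,1.08,0.15,0,0.0925,0.0386,-0.0386,-0.07,1.08,0.15,0,0.0925,0.0386,-0.0386,-0.07,1.08,0.15,0,0.0925,0.0386,-0.0386,-0.07,1.08,0.15,0,0.0925,0.0386,-0.0386,-0.07,1.08,0.15,0,0.0925,0.0386,-0.0386,-0.07,1.08,0.15,0,0.0925,0.0386,-0.0386,-0.07,1.08,0.15,0,0.0925,0.0386,-0.0386,-0.07,1.08,0.15,0,0.0925,0.0386,-0.0386,-0.07,1.08,0.15,0,0,0,0,0,0,0,0,0,0,0,0,0,0,0,0,0,0,0,0,0,0])

```text
time: 10.27
position: [0.5613, 0.0202, 0.1284]
tool_rot: [0.561, 0.562, 0.431, -0.429]
ft_force: [-0.6, -0.4, -0.7]
grip_width: 0.0578
grip_force: 35.0
```

```bash
python3 - <<'E'
from go import *
from h import *
log()
s=cur(); r2=tool(90,75,1); print((r2*s[1].inv()).as_rotvec().round(4), 'grasp pt',s[0]-s[1].apply([0,0,.042]))
c=snap('scene','s4'); t=snap('top','t4')
P=cloud(c); im=c['image'].astype(int)
# heel region: near grasp pt
gp=s[0]-s[1].apply([0,0,.042]); 
near=np.linalg.norm(P-gp,axis=2)<.075
T=s[1].inv().apply((P-s[0])[near]); np.save('pics/T.npy',np.c_[T,im[near],P[near]])
wood=near&(im[:,:,0]-im[:,:,2]>25)&(im[:,:,0]>60)&(im[:,:,0]>im[:,:,1]+10); W=P[wood]; print(wood.sum(),W.min(0) if len(W) else 0,W.max(0) if len(W) else 0)
u=cv2.projectPoints(gp.reshape(1,1,3),cv2.Rodrigues(np.array(c['R']))[0],np.array(c['t'],float),K(c),np.array(c['dist_coeffs']))[0].ravel().astype(int); print(u)
y0=max(u[1]-70,0);x0=max(u[0]-95,0)
cv2.imwrite('pics/c5.png',cv2.resize(c['image'][y0:y0+140,x0:x0+190],None,fx=4,fy=4,interpolation=2)[:,:,::-1])
E
```

```text
{'time': 10.267, 'q': [-0.662, 0.986, 1.536, 0.876, 1.704, -1.093], 'position': [0.561, 0.02, 0.128], 'tool_rot': [0.561, 0.562, 0.431, -0.429], 'ft_force': [-0.564, -0.394, -0.673], 'grip_width': 0.058, 'grip_force': 34.981}
[ 0.0017  0.0027 -0.0008] grasp pt [ 0.56129847 -0.02038924  0.13929135]
219 [ 0.52830633 -0.07590959  0.1031839 ] [0.59381781 0.00655497 0.18612055]
[252 163]
```

View pics/c5.png

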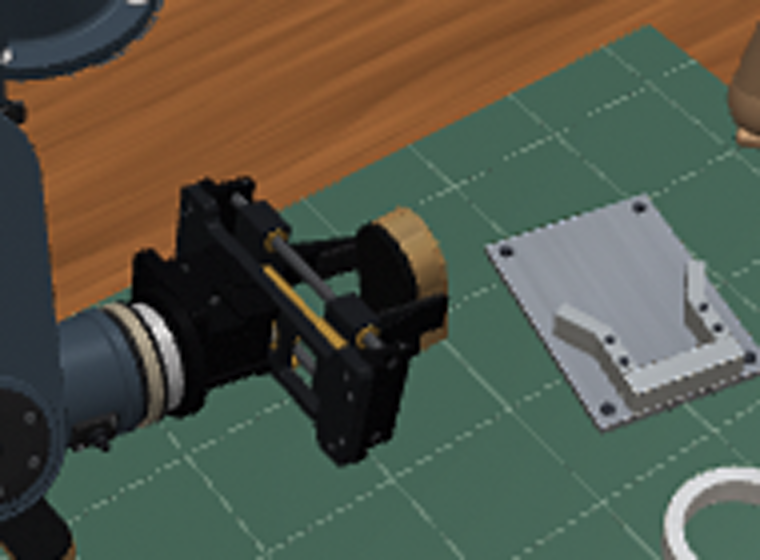

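```bash
python3 - <<'E'
from go import *
from h import *
s=cur(); gp=s[0]-s[1].apply([0,0,.042])
for tag in('s4','t4'):
    c=load(tag);P=cloud(c);im=c['image'].astype(int)
    w=(np.linalg.norm(P-gp,axis=2)<.075)&(im[:,:,0]-im[:,:,2]>25)&(im[:,:,0]>60)&(P[:,:,1]>gp[1]-.03)
    W=P[w]; print(tag,len(W),np.percentile(W,[1,5,50,95,99],axis=0).round(4).tolist())
    k=(np.linalg.norm(P-gp,axis=2)<.06)&(im.max(2)<60)&(abs(P[:,:,0]-gp[0])<.022); D=P[k]; print(' dark',len(D),np.percentile(D,[2,10,50,90,98],axis=0).round(4).tolist())
E
```

```text
s4 217 [[0.5476, -0.0159, 0.1036], [0.5534, -0.0149, 0.1077], [0.5834, -0.0045, 0.1763], [0.5922, 0.0057, 0.1847], [0.5932, 0.0065, 0.1855]]
 dark 191 [[0.5406, -0.0225, 0.1104], [0.5443, -0.0222, 0.1213], [0.5596, -0.0213, 0.1562], [0.5778, -0.0199, 0.1816], [0.582, -0.0173, 0.1839]]
t4 150 [[0.5339, -0.0182, 0.1575], [0.5367, -0.0172, 0.1648], [0.561, -0.0062, 0.1793], [0.5859, 0.0053, 0.1865], [0.5893, 0.0057, 0.1887]]
 dark 7 [[0.5406, -0.0189, 0.1764], [0.542, -0.0189, 0.1769], [0.5492, -0.0187, 0.1797], [0.5565, -0.0185, 0.1828], [0.558, -0.0185, 0.1835]]
```

Call:
send_rows(increments=[0,0,0,0,0,-2,0,0,0,0,0,0,-2.5,0,0,0,0,0,0,-2.5,0,0,0,0,0,0,-2,0,0,0,0,0,0,-0.6,0,0,0,0,0,0,0,0])

```text
time: 10.87
position: [0.5612, 0.0204, 0.0326]
tool_rot: [0.56, 0.562, 0.431, -0.43]
ft_force: [0.3, -0.8, -0.7]
grip_width: 0.0578
grip_force: 35.0
```

Call:
send_rows(increments=[0,0,0,0,0,-0.2,0,0,0,0,0,0,-0.1,0,0,0,0,0,0,0,0])

```text
time: 11.12
position: [0.5616, 0.0201, 0.0311]
tool_rot: [0.56, 0.562, 0.431, -0.429]
ft_force: [-0.1, -0.1, -1.5]
grip_width: 0.0577
grip_force: 35.0
```

Call:
send_rows(increments=[0,0,0,0,0,-0.15,0,0,0,0,0,0,-0.15,0,0,0,0,0,0,0,0])

```text
time: 11.37
position: [0.5616, 0.0201, 0.0296]
tool_rot: [0.559, 0.561, 0.433, -0.43]
ft_force: [-0.1, -2.4, 5.8]
grip_width: 0.0579
grip_force: 35.0
```

```bash
python3 - <<'E'
from go import *
from h import *
s=cur(); gp=s[0]-s[1].apply([0,0,.042]); log()
for tag,n in(('s5','scene'),('t5','top')):
    c=snap(n,tag);P=cloud(c);im=c['image'].astype(int)
    w=(np.linalg.norm(P-gp,axis=2)<.075)&(im[:,:,0]-im[:,:,2]>25)&(im[:,:,0]>60)&(P[:,:,1]>gp[1]-.03)
    W=P[w]; print(tag,len(W),np.percentile(W,[1,5,50,95,99],axis=0).round(4).tolist())
E
```

```text
{'time': 11.367, 'q': [-0.663, 1.155, 1.488, 0.87, 1.631, -1.188], 'position': [0.562, 0.02, 0.03], 'tool_rot': [0.559, 0.561, 0.433, -0.43], 'ft_force': [-0.078, -2.404, 5.761], 'grip_width': 0.058, 'grip_force': 34.971}
s5 182 [[0.5454, -0.0163, 0.0043], [0.5521, -0.0153, 0.0101], [0.5806, -0.005, 0.0786], [0.5926, 0.0045, 0.086], [0.594, 0.0058, 0.0875]]
t5 137 [[0.5342, -0.0177, 0.0429], [0.5367, -0.0171, 0.0626], [0.5602, -0.007, 0.0807], [0.5867, 0.0054, 0.0872], [0.5907, 0.0058, 0.0889]]
```

Contact is at about 6 N with the heel standing on its flat end (top at z ≈ 86 mm). Next I release, back off and plan the regrasp from the other side.

Call:
send_rows(increments=[0,0,0,0,0,0.1,0.75,0,0,0,0,0,0,0.8,0,0,0,0,0,0,0.9,0,0,0,0,0,0,1,0,0,0,0,0,0,1,0,0,0,0,0,0,1,0,0,0,0,-1,0.27,1,0,0,0,0,-2,0.54,1,0,0,0,0,-2.5,0.67,1,0,0,0,0,-3,0.8,1,0,0,0,0,-3,0.8,1,0,0,0,0,0,0,1])

```text
time: 12.47
position: [0.563, -0.1019, 0.0596]
tool_rot: [0.562, 0.563, 0.432, -0.425]
ft_force: [0.7, -1.3, 0.9]
grip_width: 0.0871
grip_force: 0.0
```

```bash
python3 - <<'E'
from go import *
from h import *
log(); s=cur()
ctr=np.array([.561,-.0075,0])
for tag,n in(('s6','scene'),('t6','top')):
    c=snap(n,tag);P=cloud(c);im=c['image'].astype(int)
    w=(np.linalg.norm(P-ctr-[0,0,.04],axis=2)<.075)&(im[:,:,0]-im[:,:,2]>25)&(im[:,:,0]>60)&(P[:,:,2]>.01)
    W=P[w]; print(tag,len(W),np.percentile(W,[1,5,50,95,99],axis=0).round(4).tolist())
    tp=W[W[:,2]>.06]; print(' slope of top in xy',cv2.minAreaRect((tp[:,:2]*1000).astype(np.float32)))
    k=(np.linalg.norm(P-ctr-[0,0,.04],axis=2)<.06)&(im.max(2)<60); D=P[k]; 
    if len(D)>50: 
        A=np.c_[D[:,[0,2]],np.ones(len(D))]; print(' rubber plane y=ax+bz+c',np.linalg.lstsq(A,D[:,1],rcond=None)[0].round(4),len(D),np.percentile(D,[1,50,99],axis=0).round(4).tolist())
r2=tool(-90,45,0); g=ctr+[0,.010,.034]
d=r2.apply([0,0,1])
w=np.array([.53,-.0,.30]); rm=tool(90,15,1)
s=leg(s,G(w+[0,-.07,-.03],rm),rm); s=leg(s,G(w+[0,.13,-.09],r2),r2); s=leg(s,G(g-.07*d,r2),r2); s=leg(s,G(g,r2),r2); print(g,s[0])
E
```

```text
{'time': 12.467, 'q': [-0.8, 1.134, 1.327, 0.768, 1.799, -1.109], 'position': [0.563, -0.102, 0.06], 'tool_rot': [0.562, 0.563, 0.432, -0.425], 'ft_force': [0.715, -1.287, 0.929], 'grip_width': 0.087, 'grip_force': 0.0}
s6 224 [[0.5463, -0.0158, 0.0117], [0.552, -0.0149, 0.0167], [0.585, -0.0049, 0.0737], [0.5929, 0.0042, 0.0855], [0.5934, 0.0063, 0.0874]]
 slope of top in xy ((569.5142822265625, -4.459980010986328), (23.12742805480957, 48.02739715576172), 88.52993774414062)
 rubber plane y=ax+bz+c [ 0.0356  0.0105 -0.0415] 278 [[0.535, -0.0232, 0.0006], [0.5688, -0.0212, 0.0465], [0.5929, -0.0162, 0.0853]]
t6 131 [[0.5342, -0.0175, 0.0648], [0.5359, -0.0171, 0.0667], [0.5599, -0.0069, 0.08], [0.5848, 0.0054, 0.0881], [0.5867, 0.0058, 0.0903]]
 slope of top in xy ((560.4238891601562, -5.819009780883789), (52.276611328125, 22.874605178833008), 1.151699185371399)
n=9 (min 9) turn [-0.1157  0.0012  0.    ] shift [-0.37  0.47  1.89] | q [-0.47  0.4   1.6   0.24  1.26 -0.56] speed 0.58 ik 0.0
n=9 (min 9) turn [-0.1164 -0.      0.    ] shift [ 0.    1.77 -0.55] | q [ 0.38  0.67  1.53 -0.73  1.37  0.7 ] speed 0.93 ik 0.0
n=4 (min 4) turn [0. 0. 0.] shift [ 0.78 -1.95 -3.16] | q [ 0.24  0.85  1.59 -0.87  1.12  0.81] speed 0.37 ik 0.0
n=2 (min 2) turn [0. 0. 0.] shift [ 0.   -2.47 -2.47] | q [ 0.16  0.93  1.64 -0.97  1.01  0.89] speed 0.31 ik 0.0
[0.561  0.0025 0.034 ] [ 0.561      -0.02719848  0.00430152]
```

Call:
send_rows(increments=[-0.1157,0.0012,0,-0.37,0.47,1.89,1,-0.1157,0.0012,0,-0.37,0.47,1.89,1,-0.1157,0.0012,0,-0.37,0.47,1.89,1,-0.1157,0.0012,0,-0.37,0.47,1.89,1,-0.1157,0.0012,0,-0.37,0.47,1.89,1,-0.1157,0.0012,0,-0.37,0.47,1.89,1,-0.1157,0.0012,0,-0.37,0.47,1.89,1,-0.1157,0.0012,0,-0.37,0.47,1.89,1,-0.1157,0.0012,0,-0.37,0.47,1.89,1,-0.0952,0,0,0,1.45,-0.45,1,-0.0952,0,0,0,1.45,-0.45,1,-0.0952,0,0,0,1.45,-0.45,1,-0.0952,0,0,0,1.45,-0.45,1,-0.0952,0,0,0,1.45,-0.45,1,-0.0952,0,0,0,1.45,-0.45,1,-0.0952,0,0,0,1.45,-0.45,1,-0.0952,0,0,0,1.45,-0.45,1,-0.0952,0,0,0,1.45,-0.45,1,-0.0952,0,0,0,1.45,-0.45,1,-0.0952,0,0,0,1.45,-0.45,1])

```text
time: 14.23
position: [0.5265, 0.1088, 0.1793]
tool_rot: [0.655, 0.652, -0.272, 0.269]
ft_force: [0.5, -0.4, -0.2]
grip_width: 0.0873
grip_force: 0.0
```

Call:
send_rows(increments=[0,0,0,0,0,0,1,0,0,0,0,0,0,1])

```text
time: 14.4
position: [0.5259, 0.109, 0.1771]
tool_rot: [0.654, 0.654, -0.272, 0.266]
ft_force: [-0.8, -0.1, -0.4]
grip_width: 0.0869
grip_force: 0.0
```

```bash
python3 - <<'E'
from go import *
from h import *
s=cur(); ctr=np.array([.562,-.0075,0])
c=snap('scene','s7');P=cloud(c);im=c['image'].astype(int)
w=(np.linalg.norm(P-ctr-[0,0,.04],axis=2)<.075)&(im[:,:,0]-im[:,:,2]>25)&(im[:,:,0]>60)&(P[:,:,2]>.01)
print(np.percentile(P[w],[1,50,99],axis=0).round(4).tolist())
# finger tips check in tool frame
T=s[1].inv().apply(P.reshape(-1,3)-s[0]); ok=(abs(T[:,0])<.035)&(abs(T[:,1])<.07)&(T[:,2]<.06)&(T[:,2]>-.12)&(im.reshape(-1,3).max(1)<70)&(P.reshape(-1,3)[:,2]>.1)
U=T[ok]*1000; print('tips',U[np.argsort(U[:,2])][-10:].round().tolist())
r2=tool(-90,45,0); g=ctr+[0,.010,.034]; d=r2.apply([0,0,1])
print(s[0],(r2*s[1].inv()).as_rotvec()); s=leg(s,G(g-.07*d,r2),r2,5); s=leg(s,G(g,r2),r2,4)
E
```

```text
[[0.5469, -0.0156, 0.0137], [0.5859, -0.005, 0.0744], [0.5934, 0.0057, 0.0873]]
tips [[-11.0, 47.0, -25.0], [-12.0, -47.0, -25.0], [-11.0, 51.0, -25.0], [-4.0, -42.0, -25.0], [7.0, -43.0, -25.0], [-11.0, -44.0, -25.0], [-8.0, 53.0, -24.0], [3.0, 52.0, -24.0], [-6.0, -43.0, -24.0], [4.0, -44.0, -24.0]]
[0.52589635 0.1090337  0.17708834] [-0.00466963 -0.00730273  0.00391437]
n=5 (min 5) turn [-0.0009 -0.0015  0.0008] shift [ 0.72 -1.73 -2.47] | q [ 0.24  0.86  1.59 -0.87  1.12  0.81] speed 0.31 ik 0.0
n=4 (min 2) turn [0. 0. 0.] shift [ 0.   -1.24 -1.24] | q [ 0.16  0.93  1.64 -0.97  1.01  0.88] speed 0.16 ik 0.0
```

Call:
send_rows(increments=[-0.0009,-0.0015,0.0008,0.72,-1.73,-2.47,1,-0.0009,-0.0015,0.0008,0.72,-1.73,-2.47,1,-0.0009,-0.0015,0.0008,0.72,-1.73,-2.47,1,-0.0009,-0.0015,0.0008,0.72,-1.73,-2.47,1,-0.0009,-0.0015,0.0008,0.72,-1.73,-2.47,1,0,0,0,0,-1.24,-1.24,1,0,0,0,0,-1.24,-1.24,1,0,0,0,0,-1.24,-1.24,1,0,0,0,0,-1.24,-1.24,1,0,0,0,0,0,0,1,0,0,0,0,0,0,1])

```text
time: 15.37
position: [0.5633, -0.0307, 0.0072]
tool_rot: [0.657, 0.65, -0.269, 0.271]
ft_force: [0.2, -0.0, 0.6]
grip_width: 0.0871
grip_force: 0.0
```

```bash
python3 - <<'E'
from go import *
s=cur(); ctr=np.array([.562,-.0075,0]); r2=tool(-90,45,0); g=ctr+[0,.010,.034]
print(s[0],s[0]-G(g,r2),(r2*s[1].inv()).as_rotvec())
E
```

```text
[ 0.56334914 -0.0306851   0.00724661] [ 0.00134914 -0.00348662  0.0029451 ] [-0.00204227  0.00600077  0.00778665]
```

Call:
send_rows(increments=[0,0,0,0,0.3,0,0.9,0,0,0,0,0,0,0,0,0,0,0,0,0,0,0,0,0,0,0,0,0,0,0,0,0,0,0,0,0,0,0,0,0,0,0,0,0,0,0,0,0,0,0,0,0,0,0,0,0,0,0,0,0,0,0,0], newtons=25)

```text
time: 16.12
position: [0.5636, -0.0258, 0.0068]
tool_rot: [0.656, 0.651, -0.269, 0.272]
ft_force: [-1.8, 2.3, 4.7]
grip_width: 0.0576
grip_force: 25.0
```

Call:
send_rows(increments=[0,0,0,0,0,1.5,0,0,0,0,0,0,3,0,0,0,0,0,0,3,0,0,0,0,0,0,3,0,0,0,0,0,0,1.5,0,0,0,0,0,0,0,0], newtons=35)

```text
time: 16.62
position: [0.566, -0.0257, 0.1292]
tool_rot: [0.657, 0.651, -0.266, 0.273]
ft_force: [-0.3, -0.0, -0.5]
grip_width: 0.058
grip_force: 35.0
```

```bash
python3 - <<'E'
from go import *
from h import *
log(); s=cur(); N=np.array([.5786,.172]); ex=np.array([.975,-.2226]); 
# nest check from the scene+top cams: plate corners by brightness on plane z=.008 and guide tops
t=load('t3'); 
gp=s[0]-s[1].apply([0,0,.042])
c=snap('scene','s8');P=cloud(c);im=c['image'].astype(int)
w=(np.linalg.norm(P-gp,axis=2)<.08)&(im[:,:,0]-im[:,:,2]>25)&(im[:,:,0]>60)
print('gp',gp,np.percentile(P[w],[1,50,99],axis=0).round(4).tolist())
# nest from clouds of s0,t0: plate pts and guide pts in nest frame
for tag in('s0','t0'):
    c=load(tag);P=cloud(c);im=c['image'].astype(int); d=P[:,:,:2]-N; X=d@ex; Y=d@np.array([.2226,.975])
    m=(im.max(2)-im.min(2)<30)&(im.max(2)>90)&(abs(X)<.13)&(abs(Y)<.1)
    cn=max(cv2.findContours(cv2.morphologyEx(m.astype(np.uint8),cv2.MORPH_CLOSE,np.ones((5,5),np.uint8)),0,1)[0],key=cv2.contourArea).reshape(-1,2)
    # only the outer corners on low plate
    W=onplane(c,cn,.008)[:,:2].astype(np.float32); print(tag,'plate',cv2.minAreaRect(W*1000),cv2.boxPoints(cv2.minAreaRect(W*1000)).round(0).tolist())
    g=m&(P[:,:,2]>.025)&(P[:,:,2]<.04); print(' guides n',g.sum(),'X',np.percentile(X[g],[2,50,98]).round(4),'Y',np.percentile(Y[g],[2,50,98]).round(4), 'arms mean Y sym', Y[g&(X<.06)].min().round(4),Y[g&(X<.06)].max().round(4))
    a=g&(X>.035)&(X<.07); print(' throat arms Y', np.round([Y[a&(Y<0)].min(),Y[a&(Y<0)].max(),Y[a&(Y>0)].min(),Y[a&(Y>0)].max()],4), 'z plate',np.nanmedian(P[m&(X<-.02)&(X>-.08)&(abs(Y)<.05)][:,2]))
E
```

```text
{'time': 16.617, 'q': [0.164, 0.72, 1.62, -0.872, 1.142, 0.694], 'position': [0.566, -0.026, 0.129], 'tool_rot': [0.657, 0.651, -0.266, 0.273], 'ft_force': [-0.283, -0.001, -0.5], 'grip_width': 0.058, 'grip_force': 34.986}
gp [0.5657605  0.00393188 0.15902858] [[0.5328, -0.0163, 0.1261], [0.5859, -0.006, 0.1985], [0.5973, 0.066, 0.2217]]
s0 plate ((581.9524536132812, 169.07290649414062), (199.83726501464844, 258.673095703125), 77.18634796142578) [[434.0, 100.0], [686.0, 43.0], [730.0, 238.0], [478.0, 295.0]]
 guides n 360 X [0.0051 0.0761 0.0956] Y [-0.0524 -0.0015  0.0526] arms mean Y sym -0.0577 0.0596
 throat arms Y [-0.0427 -0.0294  0.0311  0.0447] z plate 0.009242929918083675
t0 plate ((582.783203125, 175.32553100585938), (167.7364044189453, 240.48988342285156), 84.8965072631836) [[456.0, 102.0], [695.0, 81.0], [710.0, 248.0], [470.0, 270.0]]
 guides n 311 X [0.0037 0.0673 0.0918] Y [-0.0511  0.0008  0.0514] arms mean Y sym -0.0566 0.0574
 throat arms Y [-0.0415 -0.0297  0.029   0.0412] z plate 0.008322194398903138
```

```bash
cat > nest.py <<'E'
import numpy as np
N=np.array([.5786,.172]); ex=np.array([.975,-.2226]); ey=np.array([.2226,.975]); HD=-12.86
def nw(x,y,z): return np.r_[N+x*ex+y*ey,z]
E
python3 - <<'E'
from go import *
from nest import *
s=cur(); r=tool(180+HD,45,1); g=nw(-.0555,0,.0334)
a=leg(s,G(g+[0,0,.10],r),r); b=leg(a,G(g,r),r)
print(a[0],b[0])
# path min height of heel: check grasp pt heights
E
```

```text
n=17 (min 17) turn [0.0767 0.0615 0.062 ] shift [-0.41  1.27 -0.14] | q [ 0.04  0.89  1.25  0.19  1.77 -1.35] speed 0.84 ik 0.0
n=3 (min 3) turn [0. 0. 0.] shift [ 0.    0.   -3.33] | q [ 0.04  1.03  1.25  0.19  1.63 -1.37] speed 0.29 ik 0.0
[0.49553395 0.19096428 0.10370152] [0.49553395 0.19096428 0.00370152]
```

Call:
send_rows(increments=[0.0767,0.0615,0.062,-0.41,1.27,-0.14,0,0.0767,0.0615,0.062,-0.41,1.27,-0.14,0,0.0767,0.0615,0.062,-0.41,1.27,-0.14,0,0.0767,0.0615,0.062,-0.41,1.27,-0.14,0,0.0767,0.0615,0.062,-0.41,1.27,-0.14,0,0.0767,0.0615,0.062,-0.41,1.27,-0.14,0,0.0767,0.0615,0.062,-0.41,1.27,-0.14,0,0.0767,0.0615,0.062,-0.41,1.27,-0.14,0,0.0767,0.0615,0.062,-0.41,1.27,-0.14,0,0.0767,0.0615,0.062,-0.41,1.27,-0.14,0,0.0767,0.0615,0.062,-0.41,1.27,-0.14,0,0.0767,0.0615,0.062,-0.41,1.27,-0.14,0,0.0767,0.0615,0.062,-0.41,1.27,-0.14,0,0.0767,0.0615,0.062,-0.41,1.27,-0.14,0,0.0767,0.0615,0.062,-0.41,1.27,-0.14,0,0.0767,0.0615,0.062,-0.41,1.27,-0.14,0,0.0767,0.0615,0.062,-0.41,1.27,-0.14,0,0,0,0,0,0,0,0,0,0,0,0,0,0,0])

```text
time: 18.25
position: [0.4929, 0.1896, 0.0994]
tool_rot: [0.103, 0.918, 0.041, -0.382]
ft_force: [0.2, 0.4, -1.0]
grip_width: 0.0576
grip_force: 35.0
```

```bash
python3 - <<'E'
from go import *
from nest import *
from h import *
log(); s=cur(); r=tool(180+HD,45,1); g=nw(-.0555,0,.0334); gp=s[0]-s[1].apply([0,0,.042])
b=leg(s,G(g,r),r); print('err rot',(r*s[1].inv()).as_rotvec().round(4))
for tag,n in(('s9','scene'),('t9','top')):
    c=snap(n,tag);P=cloud(c);im=c['image'].astype(int)
    w=(np.linalg.norm(P-gp,axis=2)<.075)&(im[:,:,0]-im[:,:,2]>25)&(im[:,:,0]>60)&(P[:,:,2]>.08)
    W=P[w]; d=W[:,:2]-N; print(tag,len(W),'nestX',np.percentile(d@ex,[1,50,99]).round(4),'Y',np.percentile(d@ey,[1,50,99]).round(4),'Z',np.percentile(W[:,2],[1,5,50,95,99]).round(4))
    if tag=='s9':
        cv2.imwrite('pics/c6.png',cv2.resize(c['image'][70:220,220:400],None,fx=3.5,fy=3.5,interpolation=2)[:,:,::-1])
E
```

```text
{'time': 18.25, 'q': [0.039, 0.898, 1.253, 0.184, 1.759, -1.347], 'position': [0.493, 0.19, 0.099], 'tool_rot': [0.103, 0.918, 0.041, -0.382], 'ft_force': [0.165, 0.351, -0.988], 'grip_width': 0.058, 'grip_force': 34.986}
n=3 (min 3) turn [ 0.0012 -0.0012 -0.0008] shift [ 0.09  0.05 -3.19] | q [ 0.04  1.03  1.25  0.19  1.63 -1.37] speed 0.28 ik 0.0
err rot [ 0.0036 -0.0037 -0.0025]
s9 22 nestX [-0.0145 -0.0108 -0.0075] Y [-0.017  -0.0083  0.0035] Z [0.1101 0.1104 0.1153 0.1242 0.1252]Traceback (most recent call last):
  File "<stdin>", line 9, in <module>
    return _quantile_unchecked(
        a, q, axis, out, overwrite_input, method, keepdims, weights)
    return _ureduce(a,
                    func=_quantile_ureduce_func,
    ...<5 lines>...
                    overwrite_input=overwrite_input,
                    method=method)
    r = func(a, **kwargs)
    result = _quantile(arr,
                       quantiles=q,
    ...<2 lines>...
                       out=out,
                       weights=wgt)
    slices_having_nans = np.isnan(arr[-1, ...])
                                  ~~~^^^^^^^^^
IndexError: index -1 is out of bounds for axis 0 with size 0
```

View pics/c6.png

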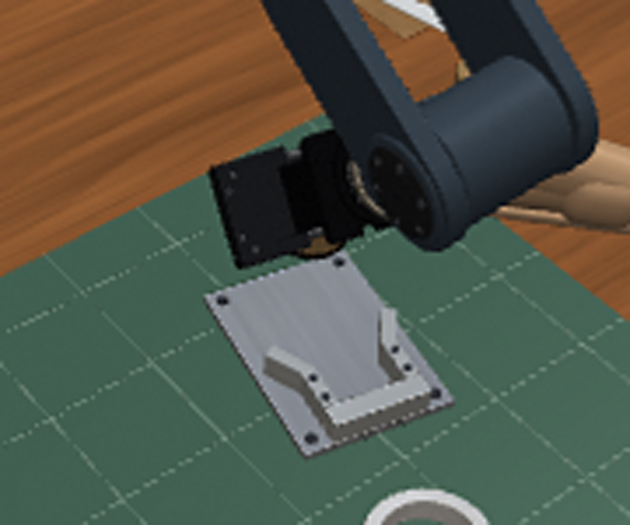

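The crop shows the heel held just below the gripper over the bare plate, with its round back at crop (318,250) facing the guides. Next I lower it to contact.

Call:
send_rows(increments=[0.0018,-0.0018,-0.0012,0.1,0.05,-2,0,0.0018,-0.0018,-0.0012,0.1,0.05,-2.5,0,0,0,0,0,0,-2.5,0,0,0,0,0,0,-1.5,0,0,0,0,0,0,-0.5,0,0,0,0,0,0,0,0])

```text
time: 18.85
position: [0.4953, 0.1907, 0.0122]
tool_rot: [0.103, 0.919, 0.044, -0.379]
ft_force: [0.1, -0.1, -0.5]
grip_width: 0.0578
grip_force: 35.0
```

Call:
send_rows(increments=[0,0,0,0,0,-0.2,0,0,0,0,0,0,-0.15,0,0,0,0,0,0,0,0])

```text
time: 19.1
position: [0.4968, 0.191, 0.0099]
tool_rot: [0.102, 0.919, 0.044, -0.378]
ft_force: [0.1, 0.3, -0.1]
grip_width: 0.0575
grip_force: 35.0
```

Call:
send_rows(increments=[0,0,0,0,0,-0.2,0,0,0,0,0,0,-0.15,0,0,0,0,0,0,0,0])

```text
time: 19.35
position: [0.4962, 0.191, 0.0056]
tool_rot: [0.102, 0.919, 0.044, -0.378]
ft_force: [-0.4, -0.0, -1.5]
grip_width: 0.0581
grip_force: 35.0
```

Call:
send_rows(increments=[0,0,0,0,0,-0.1,0,0,0,0,0,0,-0.1,0,0,0,0,0,0,0,0])

```text
time: 19.6
position: [0.4962, 0.191, 0.0052]
tool_rot: [0.102, 0.919, 0.045, -0.379]
ft_force: [1.5, 0.5, 5.5]
grip_width: 0.0578
grip_force: 35.0
```

Call:
send_rows(increments=[0,0,0,0,0,-0.05,0,0,0,0,0,0,0,0.75,0,0,0,0,0,0,0.85,0,0,0,0,0,0,1,0,0,0,0,0,0,1,0,0,0,0,0,0,1,0,0,0,0,0,0,1,0,0,0,0.69,-0.16,0.71,1,0,0,0,1.38,-0.31,1.42,1,0,0,0,1.38,-0.31,1.42,1,0,0,0,1.38,-0.31,1.42,1,0,0,0,1.38,-0.31,1.42,1,0,0,0,0,0,2,1,0,0,0,0,0,3,1,0,0,0,0,0,3,1,0,0,0,0,0,3,1,0,0,0,0,0,0,1])

```text
time: 21.02
position: [0.5614, 0.1771, 0.1836]
tool_rot: [0.102, 0.921, 0.045, -0.374]
ft_force: [0.5, 0.3, 0.5]
grip_width: 0.0871
grip_force: 0.0
```

```bash
cat > heel.py <<'E'
from h import *
from nest import *
def heel(tag,name='scene'):
    c=snap(name,tag);P=cloud(c);im=c['image'].astype(int); d=P[:,:,:2]-N; X=d@ex;Y=d@ey
    w=(abs(X)<.115)&(abs(Y)<.066)&(im[:,:,0]-im[:,:,2]>25)&(im[:,:,0]>60)&(P[:,:,2]<.06)
    n,l,st,ce=cv2.connectedComponentsWithStats(w.astype(np.uint8))
    if n<2: print(tag,'none'); return
    k=1+st[1:,4].argmax(); w=l==k
    print(tag,st[k].tolist(),'X',np.nanpercentile(X[w],[1,50,99]).round(4),'Y',np.nanpercentile(Y[w],[1,50,99]).round(4),'Z',np.nanpercentile(P[w][:,2],[5,50,95,99]).round(4))
    z=P[w][:,2]; top=w&(P[:,:,2]>.032)
    cn=max(cv2.findContours(top.astype(np.uint8),0,1)[0],key=len).reshape(-1,2); W=onplane(c,cn,.036)[:,:2]-N
    r=cv2.minAreaRect((np.c_[W@ex,W@ey]*1000).astype(np.float32)); print('  rim rect (nest mm)',np.round(r[0],1),np.round(r[1],1),round(r[2],1))
    return c
E
python3 - <<'E'
from heel import *
log(); heel('t10','top'); c=heel('s10')
cv2.imwrite('pics/c7.png',cv2.resize(c['image'][70:220,220:400],None,fx=3.5,fy=3.5,interpolation=2)[:,:,::-1])
E
```

```text
{'time': 21.017, 'q': [0.018, 0.874, 1.02, 0.189, 1.996, -1.323], 'position': [0.561, 0.177, 0.184], 'tool_rot': [0.102, 0.921, 0.045, -0.374], 'ft_force': [0.528, 0.264, 0.481], 'grip_width': 0.087, 'grip_force': 0.0}
t10 none
s10 [291, 140, 28, 27, 508] X [-0.0877 -0.0458 -0.0052] Y [-0.029  -0.0026  0.0288] Z [0.0202 0.033  0.0389 0.0399]
  rim rect (nest mm) [-45.8   0.1] [87.6 60.4] 0.9
```

View pics/c7.png

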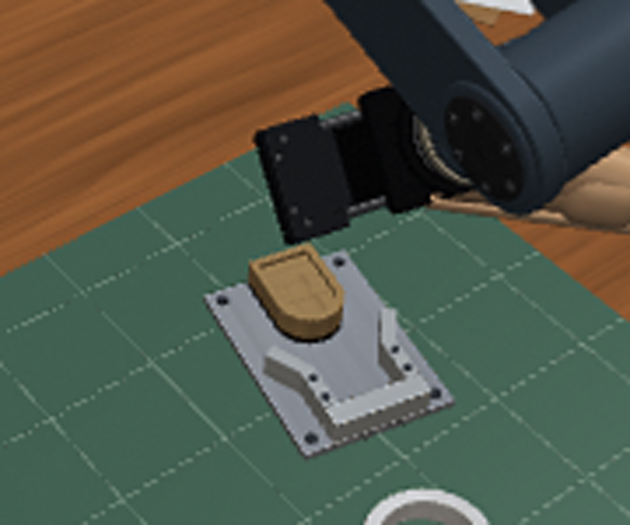

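The crop shows the heel lying dish up on the bare plate at crop (297,290), round back towards the guides. Its centre is at nest (−46, 0) mm with yaw about 1°. Next I push it from behind with closed fingers.

```bash
python3 - <<'E'
from go import *
from nest import *
s=cur(); r=tool(180+HD,0,1); 
s=leg(s,G(nw(-.118,0,.13),r),r,16); s=leg(s,G(nw(-.118,0,.036),r),r,4); s=leg(s,G(nw(-.0185,0,.036),r),r,20)
E
```

```text
n=16 (min 7) turn [-0.0111 -0.0473 -0.0002] shift [-0.6   0.13 -0.57] | q [ 0.18  0.54  1.84 -0.    0.76 -1.16] speed 0.46 ik 0.0
n=4 (min 3) turn [0. 0. 0.] shift [ 0.    0.   -2.35] | q [ 0.18  0.72  1.88  0.    0.54 -1.16] speed 0.31 ik 0.0
n=20 (min 3) turn [0. 0. 0.] shift [ 0.49 -0.11  0.  ] | q [ 0.11  0.77  1.67  0.    0.7  -1.23] speed 0.06 ik 0.0
```

Call:
send_rows(increments=[-0.0111,-0.0473,0,-0.6,0.13,-0.57,0,-0.0111,-0.0473,0,-0.6,0.13,-0.57,0,-0.0111,-0.0473,0,-0.6,0.13,-0.57,0,-0.0111,-0.0473,0,-0.6,0.13,-0.57,0,-0.0111,-0.0473,0,-0.6,0.13,-0.57,0,-0.0111,-0.0473,0,-0.6,0.13,-0.57,0,-0.0111,-0.0473,0,-0.6,0.13,-0.57,0,-0.0111,-0.0473,0,-0.6,0.13,-0.57,0,-0.0111,-0.0473,0,-0.6,0.13,-0.57,0,-0.0111,-0.0473,0,-0.6,0.13,-0.57,0,-0.0111,-0.0473,0,-0.6,0.13,-0.57,0,-0.0111,-0.0473,0,-0.6,0.13,-0.57,0,-0.0111,-0.0473,0,-0.6,0.13,-0.57,0,-0.0111,-0.0473,0,-0.6,0.13,-0.57,0,-0.0111,-0.0473,0,-0.6,0.13,-0.57,0,-0.0111,-0.0473,0,-0.6,0.13,-0.57,0,0,0,0,0,0,0,0,0,0,0,0,0,0,0], newtons=20)

```text
time: 22.62
position: [0.4606, 0.1978, 0.0849]
tool_rot: [0.11, 0.994, -0.001, -0.004]
ft_force: [0.0, -0.4, -0.1]
grip_width: 0.0006
grip_force: 0.0
```

```bash
python3 - <<'E'
from go import *
from nest import *
from heel import *
s=cur(); r=tool(180+HD,0,1); log()
c=heel('s11')
P=cloud(c); T=s[1].inv().apply(P.reshape(-1,3)-s[0]); ok=(abs(T[:,0])<.035)&(abs(T[:,1])<.04)&(T[:,2]>-.07)&(T[:,2]<0)&(P.reshape(-1,3)[:,2]>.06)
U=T[ok]*1000; print('finger tool xyz pct',np.percentile(U,[2,50,98],axis=0).round(1).tolist() if len(U) else 0)
s=leg(s,G(nw(-.118,0,.036),r),r,5); s=leg(s,G(nw(-.0185,0,.036),r),r,20)
E
```

```text
{'time': 22.617, 'q': [0.182, 0.548, 1.838, 0.0, 0.765, -1.167], 'position': [0.461, 0.198, 0.085], 'tool_rot': [0.11, 0.994, -0.001, -0.004], 'ft_force': [0.001, -0.445, -0.06], 'grip_width': 0.001, 'grip_force': 0.0}
s11 [291, 140, 28, 27, 512] X [-0.0878 -0.0468 -0.0053] Y [-0.0289 -0.003   0.0294] Z [0.0202 0.033  0.0386 0.0401]
  rim rect (nest mm) [-47.1  -0.3] [85.6 61.2] 0.2
finger tool xyz pct [[-14.8, -12.5, -69.6], [-11.3, -2.9, -47.5], [5.9, 10.1, -24.4]]
n=5 (min 3) turn [ 0.0003 -0.0018 -0.0007] shift [ 0.06  0.01 -1.82] | q [ 0.18  0.72  1.88 -0.    0.54 -1.16] speed 0.25 ik 0.0
n=20 (min 3) turn [0. 0. 0.] shift [ 0.49 -0.11  0.  ] | q [ 0.11  0.77  1.67  0.    0.7  -1.23] speed 0.06 ik 0.0
```

Call:
send_rows(increments=[0.0003,-0.0018,-0.0007,0.06,0.01,-1.82,0,0.0003,-0.0018,-0.0007,0.06,0.01,-1.82,0,0.0003,-0.0018,-0.0007,0.06,0.01,-1.82,0,0.0003,-0.0018,-0.0007,0.06,0.01,-1.82,0,0.0003,-0.0018,-0.0007,0.06,0.01,-1.82,0,0,0,0,0,0,0,0])

```text
time: 23.17
position: [0.4655, 0.1976, -0.008]
tool_rot: [0.113, 0.994, -0.0, 0.0]
ft_force: [0.1, 0.4, -0.6]
grip_width: 0.0005
grip_force: 0.0
```

Call:
send_rows(increments=[0,0,0,0.49,-0.11,0,0,0,0,0,0.49,-0.11,0,0,0,0,0,0.49,-0.11,0,0,0,0,0,0.49,-0.11,0,0,0,0,0,0.49,-0.11,0,0,0,0,0,0.49,-0.11,0,0,0,0,0,0.49,-0.11,0,0,0,0,0,0.49,-0.11,0,0,0,0,0,0,0,0,0])

```text
time: 23.92
position: [0.5064, 0.1894, -0.005]
tool_rot: [0.113, 0.994, 0.001, 0.003]
ft_force: [0.0, -0.2, -0.2]
grip_width: 0.0009
grip_force: 0.0
```

```bash
python3 - <<'E'
from heel import *
from go import cur
c=heel('s12'); s=cur(); d=s[0][:2]-N; print('tcp nest',d@ex,d@ey,s[0][2])
E
```

```text
s12 [295, 146, 28, 27, 530] X [-0.0613 -0.0189  0.0224] Y [-0.0292 -0.0029  0.0303] Z [0.0199 0.0333 0.0389 0.04  ]
  rim rect (nest mm) [-19.3  -0.6] [60.8 89.2] 88.6
tcp nest -0.07483507509446824 0.0007681418950387961 -0.0051147269917772575
```

Call:
send_rows(increments=[0,0,0,0.45,-0.1,0,0,0,0,0,0.45,-0.1,0,0,0,0,0,0.45,-0.1,0,0,0,0,0,0.45,-0.1,0,0,0,0,0,0.45,-0.1,0,0,0,0,0,0.45,-0.1,0,0,0,0,0,0.45,-0.1,0,0,0,0,0,0.45,-0.1,0,0,0,0,0,0,0,0,0])

```text
time: 24.72
position: [0.5422, 0.1813, -0.0051]
tool_rot: [0.113, 0.994, 0.001, 0.003]
ft_force: [-0.2, -0.3, 0.6]
grip_width: 0.0004
grip_force: 0.0
```

Call:
send_rows(increments=[0,0,0,0.2,-0.05,0,0,0,0,0,0.2,-0.05,0,0,0,0,0,0.2,-0.04,0,0,0,0,0,0,0,0,0])

```text
time: 25.05
position: [0.5468, 0.1801, -0.0052]
tool_rot: [0.113, 0.994, 0.0, 0.002]
ft_force: [-0.3, -0.3, 0.5]
grip_width: 0.0001
grip_force: 0.2
```

```bash
python3 - <<'E'
from heel import *
from go import cur
c=heel('s13'); s=cur(); d=s[0][:2]-N; print('tcp nest',d@ex,d@ey,s[0][2])
E
```

```text
s13 [301, 155, 29, 29, 542] X [-0.0197  0.022   0.0634] Y [-0.0284 -0.001   0.0297] Z [0.0215 0.0332 0.0389 0.0402]
  rim rect (nest mm) [22.3  0.4] [88.  60.5] 1.4
tcp nest -0.03283058755182216 0.0007705599637785344 -0.005219500648562962
```

Call:
send_rows(increments=[0,0,0,0.2,-0.05,0,0,0,0,0,0.2,-0.05,0,0,0,0,0,0.2,-0.04,0,0,0,0,0,0.2,-0.05,0,0,0,0,0,0,0,0,0])

```text
time: 25.52
position: [0.5554, 0.1781, -0.0052]
tool_rot: [0.113, 0.994, 0.001, 0.003]
ft_force: [-0.3, 0.2, 0.1]
grip_width: 0.0003
grip_force: 0.0
```

Call:
send_rows(increments=[0,0,0,0.1,-0.02,0,0,0,0,0,0.1,-0.02,0,0,0,0,0,0,0,0,0])

```text
time: 25.77
position: [0.5565, 0.1778, -0.0052]
tool_rot: [0.113, 0.994, 0.0, 0.002]
ft_force: [-0.1, -0.1, 1.2]
grip_width: 0.0003
grip_force: 0.4
```

Call:
send_rows(increments=[0,0,0,0.1,-0.02,0,0,0,0,0,0.1,-0.02,0,0,0,0,0,0,0,0,0])

```text
time: 26.02
position: [0.5579, 0.1774, -0.0053]
tool_rot: [0.113, 0.994, 0.0, 0.001]
ft_force: [-2.2, 0.4, 1.5]
grip_width: 0.0002
grip_force: 1.1
```

Call:
send_rows(increments=[0,0,0,0.1,-0.02,0,0,0,0,0,0.1,-0.02,0,0,0,0,0,0,0,0,0])

```text
time: 26.27
position: [0.5578, 0.1774, -0.0053]
tool_rot: [0.113, 0.994, 0.0, -0.001]
ft_force: [-5.8, 2.3, 4.8]
grip_width: 0.0007
grip_force: 3.0
```

```bash
python3 - <<'E'
from heel import *
from go import cur
c=heel('s14'); s=cur(); d=s[0][:2]-N; print('tcp nest',d@ex,d@ey,s[0][2],robot.get_obs()['ft_force'])
E
```

```text
s14 [303, 158, 29, 27, 499] X [-0.0077  0.0305  0.0748] Y [-0.0285 -0.0013  0.0299] Z [0.0278 0.0336 0.039  0.0404]
  rim rect (nest mm) [33.9  0.6] [87.9 60.7] 0.2
tcp nest -0.021502876633928983 0.0006005228541974216 -0.005360688279026193 [-5.18401682  2.63108781  4.70758094]
```

The heel's centre is at nest (33.9, 0.6) mm and the force is rising with no further motion, so it is against the stop. One last firm nudge, then back off and raise.

Call:
send_rows(increments=[0,0,0,0.12,-0.03,0,0,0,0,0,0.12,-0.03,0,0,0,0,0,0,0,0,0])

```text
time: 26.57
position: [0.5577, 0.1773, -0.0055]
tool_rot: [0.113, 0.994, 0.0, -0.003]
ft_force: [-8.9, 3.2, 7.3]
grip_width: 0.0001
grip_force: 4.8
```

Call:
send_rows(increments=[0,0,0,-0.6,0.14,0,0,0,0,0,-1,0.23,0,0,0,0,0,-1.5,0.34,0,0,0,0,0,-1,0.23,0,0,0,0,0,0,0,2,0,0,0,0,0,0,3,0,0,0,0,0,0,3,0,0,0,0,-2,0,3,0,0,0,0,-2,0,3,0,0,0,0,0,0,0,0,0,0,0,0,0,0,0])

```text
time: 27.48
position: [0.4824, 0.1861, 0.1365]
tool_rot: [0.112, 0.994, 0.001, 0.004]
ft_force: [0.9, -0.1, -0.9]
grip_width: 0.0004
grip_force: 0.0
```

```bash
python3 - <<'E'
from heel import *
log(); c=heel('s15'); heel('t15','top')
cv2.imwrite('pics/c8.png',cv2.resize(c['image'][110:260,250:430],None,fx=3.5,fy=3.5,interpolation=2)[:,:,::-1])
E
```

```text
{'time': 27.483, 'q': [0.152, 0.472, 1.773, -0.001, 0.888, -1.193], 'position': [0.482, 0.186, 0.136], 'tool_rot': [0.112, 0.994, 0.001, 0.004], 'ft_force': [0.94, -0.096, -0.87], 'grip_width': 0.0, 'grip_force': 0.0}
s15 [303, 158, 29, 27, 500] X [-0.0083  0.0308  0.0738] Y [-0.0283 -0.0007  0.029 ] Z [0.0276 0.0334 0.0388 0.0399]
  rim rect (nest mm) [34.5 -0.2] [62.5 86.8] 89.9
t15 [227, 198, 21, 27, 406] X [-0.009   0.0289  0.0715] Y [-0.0277 -0.0001  0.0302] Z [0.0213 0.0332 0.0401 0.0431]
  rim rect (nest mm) [31.   0.4] [81.4 56.8] 1.5
```

View pics/c8.png

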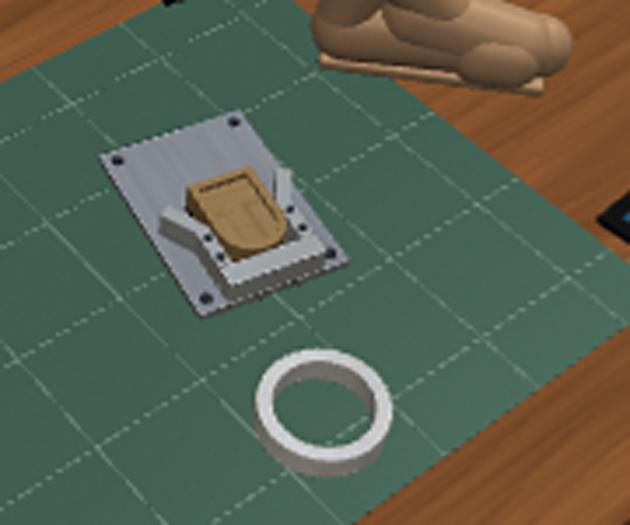

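The crop shows the heel dish up between the guides with its round back against the stop, at crop (240,215). It is centred and level, and the gripper is clear. Handing in.

```bash
python3 -c "from rig import robot; print(robot.hand_in())"
```

```text
the job is handed in; nothing more can be done
None
```

The heel is turned dish up and pushed fully home against the nest stop, centred to about 0.5 mm, and the job is handed in at about 27.5 s; I never aimed at or touched the last, hammer or tape, and no verdict came back.

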